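# Lantern service on the fuse-box shelf

### The job

Get the lanterns on the fuse-box shelf ready for the next power cut: take the long brush and brush out each open lantern that is there, cleanest first so that no dirt is carried over (blue, then yellow, then red), running the brush right down to the chimney floor and up to the mouth at least twice in each, and hang the brush upright in its holder again. Swap the red lantern and the charged white one: red upright in the middle of the charger pad with its copper strip facing the charger block, white upright in the middle of the standby mat with its switch to the front of the shelf, the robot's side. Blue and yellow stay standing where they are, and everything else on the shelf is left alone.

Things in the scene. Friction and masses are not known exactly. Their poses are not given: they have to be found in the camera images.
- lantern_red: red lantern, dirtiest (brownest glass), always there; 60 mm across, 125 mm tall, 0.38 kg, base-heavy: base 0-44 mm up, glass 44-85, top collar 85-125 (grip it there from above). Open top: 52 mm bore, floor at 44 mm, 81 mm deep. Origin: centre of underside; copper strip up its +x side, orange slide switch on its -x side. Starts on the mat, turned any way.
- lantern_yellow: yellow lantern, dusty; absent in some runs; 60 mm across, 125 mm tall, 0.38 kg, base-heavy: base 0-44 mm up, glass 44-85, top collar 85-125 (grip it there from above). Open top: 52 mm bore, floor at 44 mm, 81 mm deep. Origin: centre of underside; copper strip up its +x side, orange slide switch on its -x side. Starts on the shelf, turned any way.
- lantern_blue: blue lantern, least dusty; absent in some runs; 60 mm across, 125 mm tall, 0.38 kg, base-heavy: base 0-44 mm up, glass 44-85, top collar 85-125 (grip it there from above). Open top: 52 mm bore, floor at 44 mm, 81 mm deep. Origin: centre of underside; copper strip up its +x side, orange slide switch on its -x side. Starts on the shelf, turned any way.
- lantern_white: white lantern, charged and clean, always there; 60 mm across, 125 mm tall, 0.38 kg, base-heavy: base 0-44 mm up, glass 44-85, top collar 85-125 (grip it there from above). Closed by a low cap (to 134 mm): not to be brushed. Origin: centre of underside; copper strip up its +x side, orange slide switch on its -x side. Starts on the charger pad.
- brush: long chimney brush, 190 mm, 0.12 kg. Origin: centre of the head's lower end; z up the brush. Black bristle head 0-60 mm (45 mm across, bristles do not resist; hard core 28 mm), steel shaft, green cap disc 64 mm across at 105-110, round green handle 22 mm across at 110-190 (grip from above, about 145 up). Starts upright in its holder, lower end 14 mm above the shelf, cap resting on the rim
- brush_holder: grey weighted brush canister, fixed, 70 mm across on a black foot 92 mm across, 119 mm tall, open at the top, bore 46 mm, inner floor at 8 mm. Origin: centre of the underside. A brush hung in it by its cap disc has its lower end 14 mm above this origin
- charger: induction charger, fixed. A black pad 104 x 100 mm, 4 mm thick, whose centre is the origin (underside), and on its +x side an upright white block 110 mm wide and 98 mm tall with a copper window; the block's face is 46 mm from the origin and looks along the charger's -x, towards the pad
- charger_face (a point): centre of the charger block's copper window, 46 mm along the charger's +x from the pad's centre and 45 mm up
- standby_mat: round black rubber standby mat with a yellow ring, 100 mm across, 4 mm thick, fixed; origin: centre of the underside
- mat_front (a point): the point of the standby mat's rim nearest the front edge of the shelf: 50 mm from the mat's centre along the mat's own -x, which is world -x, the robot's side (the mat is never turned)
- key: chrome door key, 80 x 30 x 6 mm, lying on the shelf; origin at its middle. To be left alone
- tape_roll: roll of black insulating tape, 58 mm across, 19 mm tall; origin: centre of the underside. To be left alone
- socket_cover: white plastic socket cover, 86 x 86 x 9 mm; origin: centre of the underside. To be left alone
- pliers: pliers with green silicone grips, 165 mm long along x, 44 mm wide, 14 mm tall; origin: near the middle. To be left alone
- screwdriver: screwdriver, 180 mm long along x, lying at the front right; origin near its middle. To be left alone
- bulb_carton: cardboard bulb carton, 62 x 62 x 105 mm, standing; origin: centre of the underside. To be left alone
Things that resemble listed ones, but are neither listed nor needed, are in the scene too. Of the things that look like the lantern_blue, the larger one is meant.

How it is judged:
On the way, in this order (a step that is already met when the one before it is completed fails the run):
1. the brush reaches the chimney floor of the blue lantern (z of brush in the frame of lantern_blue below 0.06 m and horizontal distance between brush and lantern_blue below 0.025 m and angle between lantern_blue's own z axis and vertical below 0.3 rad), for 0.05 s.
2. the brush is drawn up to the mouth of the blue lantern (z of brush in the frame of lantern_blue above 0.09 m and horizontal distance between brush and lantern_blue below 0.03 m), for 0.05 s.
3. the brush reaches the chimney floor of the blue lantern a second time (all of step 1), for 0.05 s.
4. the brush reaches the chimney floor of the yellow lantern (z of brush in the frame of lantern_yellow below 0.06 m and horizontal distance between brush and lantern_yellow below 0.025 m and angle between lantern_yellow's own z axis and vertical below 0.3 rad), for 0.05 s.
5. the brush is drawn up to the mouth of the yellow lantern (z of brush in the frame of lantern_yellow above 0.09 m and horizontal distance between brush and lantern_yellow below 0.03 m), for 0.05 s.
6. the brush reaches the chimney floor of the yellow lantern a second time (all of step 4), for 0.05 s.
7. the brush reaches the chimney floor of the red lantern (z of brush in the frame of lantern_red below 0.06 m and horizontal distance between brush and lantern_red below 0.025 m and angle between lantern_red's own z axis and vertical below 0.3 rad), for 0.05 s.
8. the brush is drawn up to the mouth of the red lantern (z of brush in the frame of lantern_red above 0.09 m and horizontal distance between brush and lantern_red below 0.03 m), for 0.05 s.
9. the brush reaches the chimney floor of the red lantern a second time (all of step 7), for 0.05 s.
At the end, for the whole second after the job is handed in: Brush hung upright in its holder (15 mm); red upright on the charger pad (15 mm), strip to the block (20 deg); white upright on the mat (20 mm), switch to the front, -x (34 deg); blue and yellow, if there, upright within 100 mm of where they began; all at rest (horizontal distance between brush and brush_holder below 0.015 m and z of brush in the frame of brush_holder between 0.008 and 0.02 m and angle between each of brush, lantern_red, lantern_white, lantern_blue, lantern_yellow's own z axis and vertical below 0.1 rad and horizontal distance between lantern_red and charger below 0.015 m and z of lantern_red in the frame of charger below 0.01 m and angle between the x axis of lantern_red and the x axis of charger, either way round below 0.35 rad and x of charger_face in the frame of lantern_red above 0.015 m and horizontal distance between lantern_white and standby_mat below 0.02 m and z of lantern_white in the frame of standby_mat below 0.01 m and angle between the x axis of lantern_white and the x axis of standby_mat, either way round below 0.6 rad and x of mat_front in the frame of lantern_white below -0.015 m and height (world z) of each of lantern_blue, lantern_yellow below 0.01 m and distance of each of lantern_blue, lantern_yellow from where it was at the start of the episode below 0.1 m and linear speed of each of brush, lantern_red, lantern_white below 0.02 m/s); the robot touches nothing.
It fails at once if a bystander (key, tape, socket cover, pliers, screwdriver or carton) is pushed more than 50 mm from its place (distance of any of key, tape_roll, socket_cover, pliers, screwdriver, bulb_carton from where it was at the start of the episode above 0.05 m).
Of lantern_blue, lantern_yellow only 1 to 2 are there at a start; the rules pass over those that are not, and their reading is None.
At some moment in a run one of lantern_red, lantern_yellow, lantern_blue, lantern_white may be knocked a few centimetres aside while the robot is not near it.
It also fails if it takes over 210 s, if anything falls off the work surface, if the arm or the gripper's body presses on something with over 40 N, if the wrist force passes 120 N, or if a joint passes its speed limit or range.

### The arm

A 6-joint arm with a two-finger parallel gripper is mounted at the origin on the work surface. World frame = base frame: x ahead of the robot, y to its left, z up, the work surface at z = 0. Lengths are in m, angles in rad, forces in N, time in s.
With the tool pointing down it reaches from about 0.35 to 0.8 m from the base axis. Payload 7.3 kg.
Tool frame: the origin (TCP) lies midway between the tips of the shut fingers; the grasp point (between the pads) lies ctrl.grip_depth behind it (ctrl.grip_depth is the distance from the TCP to the grasp point, in m); z points along the fingers, y is the line along which they close (so a half turn about z gives the same grasp; the last joint's range is limited). The gripper opens to 85 mm and grips with 20 to 120 N. Pads are 22 mm wide; open, the fingers measure 114 mm over their backs; the gripper's body (76 mm by 85 mm) begins 54 mm behind the grasp point. The pads swing forward as they close: fully open they stand 13 mm farther back than shut.
Start: joints at [1.071, 0.342, 1.524, -0, 1.275, -0.146], TCP at [0.182, 0.493, 0.231] pointing down, gripper open.
Joint ranges: [-2.53, 2.53], [-0.77, 2.02], [0.04, 2.7], [-1, 4.14], [0.28, 2.66], [-3.11, 3.11]. Speed limits (rad/s): [2.57, 2.57, 3.14, 3.14, 3.14, 3.14].

### API

Orientations are given as a rotation vector (axis times angle).
In Python, from workcell import ctrl, optics, hand_in gives the robot as it stands. The module is installed in compiled form; this text tells all that it offers.
- The arm moves only by the shell command python3 -m handwheel 'ROWS' [OPENING]. ROWS is JSON, a list of rows, each an object of numbers: "x", "y", "z": the shift along the tool's x, y, z as a fraction of full scale; "ax", "ay", "az": the turn, a rotation vector about the tool's x, y, z as a fraction of full scale. A call has 1 to 20 rows; each row is the pose to reach, as a shift and turn from the pose commanded when the call began, along the tool's axes at that moment; what a row does not reach only later rows make up. Full scale, the value 1, is 0.3 m for a shift and pi/2 rad for a turn. A row lasts 1/12 s, in which the tool goes at most 41.7 mm and 7.16 degrees, less where a joint would pass 70% of its speed; a pose out of reach is approached as far as the arm can. A call with a number of a shift or a turn outside -1 to 1 is refused whole. A call with a gripper value outside its range is refused whole. OPENING is the opening, from 0 (shut) to 1 (fully open), set as the call begins (- or left out, the last holds). The fingers move at their own pace and stop on an object; the grip force is fixed at half the most. Time passes only in rows, so rows that repeat a pose let the fingers close. It gives the time, the measured TCP pose, the force, the opening and the grip force at its end, in the units of the state.
- ctrl.sense(): the state, without advancing time (a new reading comes with each control period).
- optics.grab_frame(name): name is "scene" or "top"; returns a dict with "image" (384x512x3 uint8, red, green, blue), "z_map" (384x512 float32, m along the optical axis (not along the pixel's ray), 0 where there is no reading), "vfov" (degrees; the focal length in pixels is half the picture's height over the tangent of half this angle, whatever the lens; pixels are square), "cx", "cy" (the principal point, pixels), "rvec" (rotation vector, rad) and "tvec" (3), from world to camera coordinates, as OpenCV has them. Camera axes: x right, y down, z forward; pixel columns grow to the right and rows downward; lengths in m; the calibration is good to about 2 mm. A picture is of the moment at which its call begins.
- hand_in(): hands the job in; it is judged then, once.
The state is a dict: "time_s": time; "joint_pos": joint angles; "joint_velocities": joint speeds; "tau": joint torques, N m; "eef_pos": TCP position; "tool_rot": TCP orientation; "wrist_force": force on the tool from outside, world axes, zero at the start; "ft_torque": the same for the moment, N m; "width": finger opening in m; "grip_force": force on a finger pad.
Only numpy, scipy, OpenCV 4.12 (cv2) and the standard library are available. Lean on these libraries where they do the work, as an engineer would, in place of code of your own. Each camera call takes 0.05 s, during which the arm holds its last target. There are 200 camera calls.

## Working session

There is one attempt and no reset: what is moved stays moved. The work goes in short steps, Python scripts to look and compute and a shell command to move; the robot and the scene stay as the last step left them, time stands still between calls to the robot, and variables do not carry over. Pictures are saved under pics/ and viewed, at most 14 in all, crops included, and the job is handed in when it is done.

```bash
mkdir -p pics; cat > h.py <<'E'
import numpy as np, cv2
from scipy.spatial.transform import Rotation as R
from workcell import ctrl, optics, hand_in
def grab(n):
    f=optics.grab_frame(n); im=f["image"]; z=f["z_map"]
    fl=192/np.tan(np.radians(f["vfov"])/2)
    v,u=np.mgrid[:384,:512]
    P=np.stack([(u-f["cx"])/fl*z,(v-f["cy"])/fl*z,z],-1)
    Rm=R.from_rotvec(np.ravel(f["rvec"])).as_matrix()
    W=(P-np.ravel(f["tvec"]))@Rm
    W[z==0]=np.nan
    return im,W,f
def save(im,n): cv2.imwrite("pics/"+n,cv2.resize(im[:,:,::-1],None,fx=1.5,fy=1.5,interpolation=cv2.INTER_CUBIC))
E
python3 - <<'E'
from h import *
for n in("scene","top"):
    im,W,f=grab(n); save(im,n+"1.png"); np.savez("/tmp/"+n,im=im,W=W)
    print(n,f["vfov"],f["cx"],f["cy"],f["rvec"],f["tvec"])
s=ctrl.sense(); print(s,ctrl.grip_depth)
E
```

```text
scene 50.50358183372097 254.73896052333427 188.86148644753638 [ 1.3965497   2.21371177 -0.8240474 ] [ 0.21698155 -0.32829528  1.39535848]
top 46.57591353538746 255.3384609675232 191.17599524175236 [ 2.08752264 -2.1475617   0.18122197] [0.02573647 0.52705863 1.30278171]
{'time_s': 0.1, 'joint_pos': array([ 1.07099444e+00,  3.42631600e-01,  1.52491380e+00,  2.21372504e-05,
        1.27544230e+00, -1.45980761e-01]), 'joint_velocities': array([ 5.61581546e-04, -3.24818066e-03, -8.87292204e-04, -6.48924237e-04,
       -1.48957784e-03,  4.51533006e-05]), 'tau': array([ 3.71279457e-03, -4.34444869e+01, -2.46492147e+01, -4.29204772e-05,
        4.80304225e-03, -3.40951476e-05]), 'eef_pos': array([0.18169058, 0.4921681 , 0.23070929]), 'tool_rot': array([-5.52814806e-01, -3.09210101e+00,  2.06723004e-03]), 'wrist_force': array([ 0.18580416, -1.11658736,  0.41134801]), 'ft_torque': array([-0.02556973,  0.03341694,  0.0372743 ]), 'grip_force': 0.0, 'width': 0.08559733910252455} 0.0187
```

View pics/scene1.png

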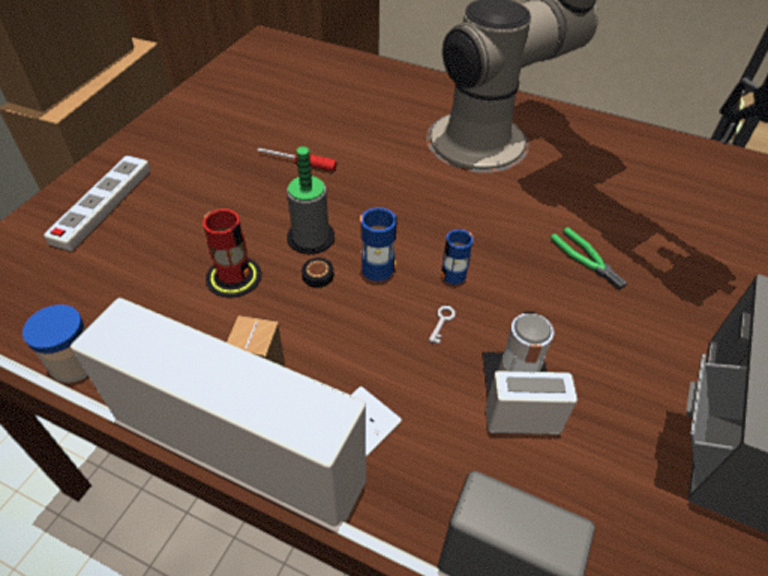

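View pics/top1.png

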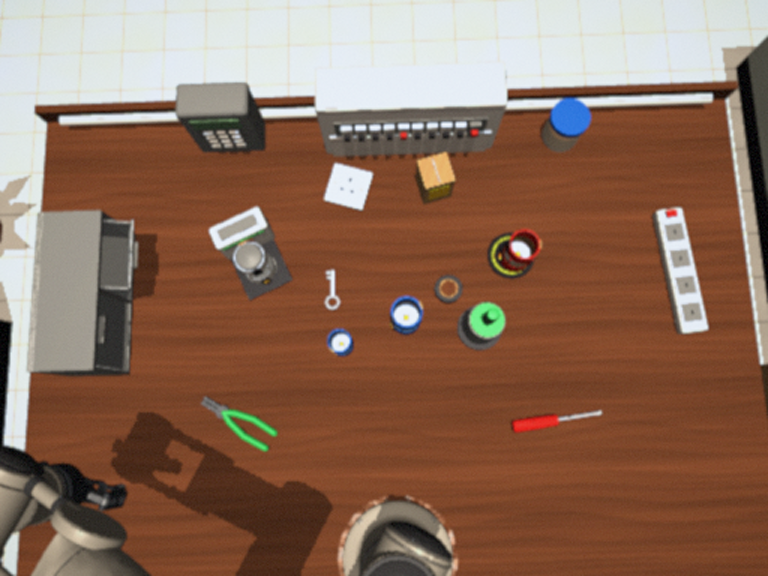

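The top view shows the large blue lantern at (406,315), red on the mat at (520,247), brush and holder at (485,322), and white on the charger at (254,262). Yellow is absent. The small blue lantern at (340,342) is a decoy.

```bash
cat >> h.py <<'E'
def cloud(n):
    im,W,f=grab(n); return im,W
def near(W,c,r,z0,z1):
    return (np.hypot(W[...,0]-c[0],W[...,1]-c[1])<r)&(W[...,2]>z0)&(W[...,2]<z1)
def fitc(p,r):
    from scipy.optimize import least_squares
    return least_squares(lambda c:np.hypot(*(p-c).T)-r,p.mean(0),loss="soft_l1",f_scale=.002).x
def enc(p):
    (x,y),r=cv2.minEnclosingCircle(p.astype(np.float32)); return np.round([x,y,r],4)
E
python3 - <<'E'
from h import *
D={n:np.load(f"/tmp/{n}.npz") for n in("scene","top")}
T=D["top"]
px={"blue":(406,315),"red":(522,247),"white":(250,255),"brush":(488,320),"small":(340,342)}
for k,(u,v) in px.items():
    w=T["W"][int(v/1.5)-12:int(v/1.5)+12,int(u/1.5)-12:int(u/1.5)+12].reshape(-1,3)
    w=w[np.isfinite(w[:,2])]
    top=w[w[:,2]>w[:,2].max()-.012 if k!="brush" else abs(w[:,2]-.121)<.01]
    c=enc(top[:,:2]); print(k,w[:,2].max(),c)
    for n in D:
        W=D[n]["W"]; zr={"white":(.1,.14),"small":(.06,.1),"brush":(.117,.13)}.get(k,(.116,.132))
        m=near(W,c[:2],.05,*zr); p=W[m]; print("  ",n,len(p),enc(p[:,:2]) if len(p) else "",np.percentile(p[:,2],[5,50,95]).round(4) if len(p) else "")
        if k in("blue","red","white") and n=="scene": pass
# mat, charger from top
W=T["W"];im=T["im"].astype(int)
y=(im[...,0]>130)&(im[...,1]>130)&(im[...,2]<90)&(abs(W[...,2])<.012); 
ys=W[y]; ys=ys[(ys[:,1]<-.1)];print("mat ring",len(ys),enc(ys[:,:2]))
# block top z~0.098
b=(W[...,2]>.088)&(W[...,2]<.108); u0=(slice(130,175),slice(130,185))
p=W[u0][b[u0]][:,:2]; print("block rect",len(p),cv2.minAreaRect((p*1000).astype(np.float32)))
dk=(im.sum(-1)<150)&(abs(W[...,2])<.015); q=(slice(140,205),slice(140,200))
p=W[q][dk[q]];print("pad",len(p),np.percentile(p[:,2],[5,50,95]),cv2.minAreaRect((p[:,:2]*1000).astype(np.float32)))
# crops
a=cv2.resize(T["im"][150:240,270:370],(400,360),interpolation=cv2.INTER_CUBIC);b=cv2.resize(T["im"][125:215,130:230],(400,360),interpolation=cv2.INTER_CUBIC)
S=D["scene"]["im"]
c=cv2.resize(S[130:205,120:220],(400,300),interpolation=cv2.INTER_CUBIC);d=cv2.resize(S[200:275,315:415],(400,300),interpolation=cv2.INTER_CUBIC)
o=np.vstack([np.hstack([a,b])[:300],np.hstack([c,d])]);cv2.imwrite("pics/crops1.png",o[:,:,::-1])
E
```

```text
blue 0.13179842323163846 [ 0.4654 -0.0323  0.0312]
   scene 200 [ 0.4647 -0.0321  0.0323] [0.1167 0.1228 0.1268]
   top 107 [ 0.4654 -0.0323  0.0312] [0.1197 0.1243 0.128 ]
red 0.137800547981653 [ 0.5883 -0.2619  0.0314]
   scene 257 [ 0.5876 -0.2643  0.033 ] [0.1171 0.125  0.1311]
   top 127 [ 0.587  -0.2629  0.0314] [0.1168 0.1271 0.131 ]
white 0.14488232762090295 [0.5788 0.2628 0.0278]
   scene 707 [0.5812 0.2673 0.0324] [0.1049 0.1317 0.1379]
   top 377 [0.5783 0.2669 0.0321] [0.1099 0.1328 0.1388]
brush 0.2073495945725175 [ 0.4453 -0.1836  0.0355]
   scene 307 [ 0.4465 -0.1827  0.0354] [0.1183 0.1241 0.1266]
   top 361 [ 0.4438 -0.1841  0.035 ] [0.1183 0.1234 0.1278]
small 0.10106501296945812 [0.4166 0.0992 0.0238]
   scene 335 [0.4183 0.0983 0.0241] [0.0624 0.0814 0.0959]
   top 89 [0.4166 0.0986 0.0242] [0.0662 0.0925 0.0973]
mat ring 80 [ 0.6925 -0.1913  0.1542]
block rect 605 ((617.38623046875, 283.2631530761719), (115.90333557128906, 110.15477752685547), 24.861909866333008)Traceback (most recent call last):
  File "<stdin>", line 22, in <module>
    return _quantile_unchecked(
        a, q, axis, out, overwrite_input, method, keepdims, weights)
    return _ureduce(a,
                    func=_quantile_ureduce_func,
    ...<5 lines>...
                    overwrite_input=overwrite_input,
                    method=method)
    r = func(a, **kwargs)
    result = _quantile(arr,
                       quantiles=q,
    ...<2 lines>...
                       out=out,
                       weights=wgt)
    slices_having_nans = np.isnan(arr[-1, ...])
                                  ~~~^^^^^^^^^
IndexError: index -1 is out of bounds for axis 0 with size 0
```

```bash
python3 - <<'E'
from h import *
D={n:np.load(f"/tmp/{n}.npz") for n in("scene","top")}
for n in D:
    W=D[n]["W"];im=D[n]["im"].astype(int)
    y=(im[...,0]>110)&(im[...,1]>110)&(im[...,2]<.6*im[...,0])&near(W,(.587,-.255),.08,-.02,.03)
    p=W[y];print(n,"mat ring",len(p),enc(p[:,:2]),fitc(p[:,:2],np.median(np.hypot(*(p[:,:2]-p[:,:2].mean(0)).T))))
    b=near(W,(.635,.29),.09,.09,.106)&(np.hypot(W[...,0]-.579,W[...,1]-.2655)>.037)
    p=W[b][:,:2];print("block",len(p),cv2.minAreaRect((p*1000).astype(np.float32)))
    dk=(im.max(-1)<60)&near(W,(.58,.265),.085,-.01,.02)
    p=W[dk];print("pad",len(p),cv2.minAreaRect((p[:,:2]*1000).astype(np.float32)) if len(p) else "")
    if n=="top": print(np.round(W[im.max(-1)<60][:,:2],2)[:0], im[185,175],W[185,175])
T=D["top"]
r=lambda a,h:cv2.resize(a,(400,h),interpolation=cv2.INTER_CUBIC)
S=D["scene"]["im"]
o=np.vstack([np.hstack([r(T["im"][145:215,300:400],280),r(T["im"][130:200,130:230],280)]),np.hstack([r(S[130:205,110:210],300),r(S[200:275,315:415],300)])]);cv2.imwrite("pics/crops1.png",o[:,:,::-1])
E
```

```text
scene mat ring 118 [ 0.596  -0.2576  0.0415] [ 0.59962732 -0.25440548]
block 1090 ((648.87255859375, 297.0611267089844), (48.79416275024414, 110.96749877929688), 24.354467391967773)
pad 202 ((565.6046752929688, 245.01644897460938), (68.54486846923828, 111.3404769897461), 50.39152908325195)
top mat ring 104 [ 0.6023 -0.2727  0.0565] [ 0.59575214 -0.24588856]
block 578 ((645.6522827148438, 296.1644287109375), (51.061588287353516, 110.03691101074219), 23.31222915649414)
pad 0 
[] [124 124 122] [0.55400274 0.25502344 0.04937571]
```

View pics/crops1.png

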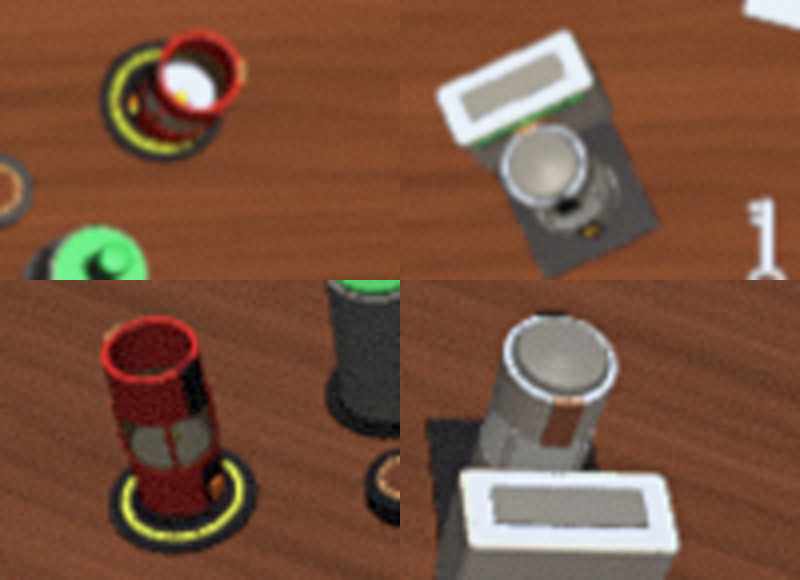

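The crops show the red switch on the left (+y) side at top-crop (133,104) and its copper strip on the right at (243,70). White's strip faces the charger block. Next I'll compute the yaws and the mat centre.

```bash
cat >> h.py <<'E'
def rows(x,y,z,ang=None):
    """fractions (tool axes) from the current pose to TCP x,y,z with tool y at world angle ang (deg)"""
    s=ctrl.sense(); Rt=R.from_rotvec(s["tool_rot"]).as_matrix(); p=s["eef_pos"]
    d=Rt.T@(np.array([x,y,z])-p)/.3
    c=np.degrees(np.arctan2(Rt[1,1],Rt[0,1])); a=c if ang is None else ang
    xt=np.array([np.sin(np.radians(a)),-np.cos(np.radians(a)),0]);yt=np.array([np.cos(np.radians(a)),np.sin(np.radians(a)),0])
    xt=-xt if False else xt
    G=np.stack([np.cross(yt,[0,0,-1]),yt,[0,0,-1]],1)
    t=R.from_matrix(Rt.T@G).as_rotvec()/(np.pi/2)
    print("p",p.round(4),"yang",c.round(1),"t",round(s["time_s"],1),"-> xyz",d.round(3),"turn",t.round(3))
def plane(f,uv,h):
    fl=192/np.tan(np.radians(f["vfov"])/2);Rm=R.from_rotvec(np.ravel(f["rvec"])).as_matrix();t=np.ravel(f["tvec"])
    C=-Rm.T@t; d=np.c_[(uv[:,0]-f["cx"])/fl,(uv[:,1]-f["cy"])/fl,np.ones(len(uv))]@Rm
    return (C+d*((h-C[2])/d[:,2])[:,None])[:,:2]
E
python3 - <<'E'
from h import *
from scipy.optimize import least_squares
for n in("top","scene"):
    im,W,f=grab(n); i=im.astype(int)
    y=(i[...,0]>110)&(i[...,1]>110)&(i[...,2]<.6*i[...,0])&near(W,(.587,-.257),.09,-.02,.03)
    if n=="scene": y&=True
    v,u=np.nonzero(y); p=plane(f,np.c_[u,v].astype(float),.004)
    s=least_squares(lambda q:np.hypot(*(p-q[:2]).T)-q[2],[.587,-.26,.043],loss="soft_l1",f_scale=.002).x
    print(n,"mat",s.round(4))
    # orange/copper near red and white
    for nm,c in(("red",(.5875,-.263)),("white",(.5795,.2668)),("blue",(.465,-.032))):
        hsv=cv2.cvtColor(im,cv2.COLOR_RGB2HSV).astype(int)
        o=(hsv[...,0]>6)&(hsv[...,0]<23)&(hsv[...,1]>110)&(hsv[...,2]>130)&near(W,c,.042,.02,.135)&(np.hypot(W[...,0]-c[0],W[...,1]-c[1])>.024)
        P=W[o]; lo=P[P[:,2]<.06];hi=P[P[:,2]>.08]
        for l,q in(("low",lo),("hi",hi)):
            if len(q): m=np.median(q,0);print("  ",nm,l,len(q),m.round(3),"az",np.degrees(np.arctan2(m[1]-c[1],m[0]-c[0])).round(0))
rows(.445,-.1835,.29,90)
E
```

```text
top mat [ 0.597  -0.2596  0.0389]
   red low 3 [ 0.592 -0.232  0.025] az 81.0
   red hi 13 [ 0.586 -0.29   0.13 ] az -93.0
scene mat [ 0.5946 -0.2582  0.0385]
   red low 4 [ 0.589 -0.232  0.024] az 87.0
   red hi 7 [ 0.586 -0.293  0.131] az -92.0
   white hi 2 [0.608 0.278 0.129] az 21.0
   blue low 3 [ 0.453 -0.004  0.022] az 112.0
   blue hi 5 [ 0.476 -0.061  0.126] az -69.0
p [0.1818 0.4922 0.2309] yang 69.7 t 0.2 -> xyz [-1.604 -1.809 -0.195] turn [-0.001 -0.    -0.225]
```

```bash
python3 -m handwheel '[{"x":-1,"y":-0.7,"z":-0.25,"az":-0.225},{"x":-1,"y":-0.7,"z":-0.25,"az":-0.225},{"x":-1,"y":-0.7,"z":-0.25,"az":-0.225},{"x":-1,"y":-0.7,"z":-0.25,"az":-0.225},{"x":-1,"y":-0.7,"z":-0.25,"az":-0.225},{"x":-1,"y":-0.7,"z":-0.25,"az":-0.225},{"x":-1,"y":-0.7,"z":-0.25,"az":-0.225},{"x":-1,"y":-0.7,"z":-0.25,"az":-0.225},{"x":-1,"y":-0.7,"z":-0.25,"az":-0.225},{"x":-1,"y":-0.7,"z":-0.25,"az":-0.225},{"x":-1,"y":-0.7,"z":-0.25,"az":-0.225},{"x":-1,"y":-0.7,"z":-0.25,"az":-0.225},{"x":-1,"y":-0.7,"z":-0.25,"az":-0.225},{"x":-1,"y":-0.7,"z":-0.25,"az":-0.225}]' 1
python3 -c "
from h import *
rows(.445,-.1835,.26,90)"
```

```text
p [0.1818 0.4922 0.2309] yang 69.7 t 0.2 -> xyz [-1.604 -1.809 -0.095] turn [-0.001 -0.    -0.225]validation failed for argument at $[0]...
```

```bash
python3 -m handwheel '[{"x":-1,"y":-0.7,"z":-0.25,"ax":0,"ay":0,"az":-0.225},{"x":-1,"y":-0.7,"z":-0.25,"ax":0,"ay":0,"az":-0.225},{"x":-1,"y":-0.7,"z":-0.25,"ax":0,"ay":0,"az":-0.225},{"x":-1,"y":-0.7,"z":-0.25,"ax":0,"ay":0,"az":-0.225},{"x":-1,"y":-0.7,"z":-0.25,"ax":0,"ay":0,"az":-0.225},{"x":-1,"y":-0.7,"z":-0.25,"ax":0,"ay":0,"az":-0.225},{"x":-1,"y":-0.7,"z":-0.25,"ax":0,"ay":0,"az":-0.225},{"x":-1,"y":-0.7,"z":-0.25,"ax":0,"ay":0,"az":-0.225},{"x":-1,"y":-0.7,"z":-0.25,"ax":0,"ay":0,"az":-0.225},{"x":-1,"y":-0.7,"z":-0.25,"ax":0,"ay":0,"az":-0.225},{"x":-1,"y":-0.7,"z":-0.25,"ax":0,"ay":0,"az":-0.225},{"x":-1,"y":-0.7,"z":-0.25,"ax":0,"ay":0,"az":-0.225}]' 1
python3 -c "
from h import *
rows(.445,-.1835,.26,90)"
```

```text
time_s: 1.2
eef_pos: [0.3904, 0.1914, 0.306]
tool_rot: [-0.004, -3.141, -0.001]
wrist_force: [-0.3, 0.9, -0.8]
width: 0.0855
grip_force: 0.0
p [0.3904 0.1914 0.306 ] yang 89.9 t 1.2 -> xyz [-0.185 -1.249  0.153] turn [ 0.    -0.    -0.001]
```

```bash
python3 -m handwheel '[{"x":-0.185,"y":-1,"z":0,"ax":0,"ay":0,"az":0},{"x":-0.185,"y":-1,"z":0,"ax":0,"ay":0,"az":0},{"x":-0.185,"y":-1,"z":0,"ax":0,"ay":0,"az":0},{"x":-0.185,"y":-1,"z":0,"ax":0,"ay":0,"az":0},{"x":-0.185,"y":-1,"z":0,"ax":0,"ay":0,"az":0},{"x":-0.185,"y":-1,"z":0,"ax":0,"ay":0,"az":0},{"x":-0.185,"y":-1,"z":0,"ax":0,"ay":0,"az":0},{"x":-0.185,"y":-1,"z":0,"ax":0,"ay":0,"az":0},{"x":-0.185,"y":-1,"z":0,"ax":0,"ay":0,"az":0},{"x":-0.185,"y":-1,"z":0,"ax":0,"ay":0,"az":0}]' >/dev/null
python3 -m handwheel '[{"x":0,"y":-0.25,"z":0,"ax":0,"ay":0,"az":0},{"x":0,"y":-0.25,"z":0,"ax":0,"ay":0,"az":0},{"x":0,"y":-0.25,"z":0,"ax":0,"ay":0,"az":0},{"x":0,"y":-0.25,"z":0,"ax":0,"ay":0,"az":0},{"x":0,"y":-0.25,"z":0,"ax":0,"ay":0,"az":0}]'
python3 -c "
from h import *
rows(.445,-.1835,.142,90)
im,W,f=grab('scene'); p=W[near(W,(.445,-.1835),.03,.17,.204)&(im[...,1]>im[...,0]+20)][:,:2]; print(len(p),enc(p), p.mean(0))
im=np.load('/tmp/top.npz')['im'];W=np.load('/tmp/top.npz')['W'];p=W[near(W,(.445,-.1835),.03,.19,.215)][:,:2]; print(len(p),enc(p), p.mean(0))
im=np.load('/tmp/scene.npz')['im'];W=np.load('/tmp/scene.npz')['W'];p=W[near(W,(.445,-.1835),.03,.14,.215)][:,:2]; print(len(p),enc(p), p.mean(0))"
```

```text
time_s: 2.45
eef_pos: [0.446, -0.1813, 0.3062]
tool_rot: [0.003, -3.141, -0.002]
wrist_force: [-0.0, 0.5, 0.5]
width: 0.0852
grip_force: 0.0
p [ 0.446  -0.1813  0.3062] yang 90.1 t 2.5 -> xyz [ 0.003 -0.008  0.547] turn [ 0.001 -0.     0.001]
74 [ 0.4466 -0.1831  0.0106] [ 0.45087184 -0.17993021]
63 [ 0.4441 -0.1839  0.0115] [ 0.44351827 -0.18276112]
213 [ 0.445  -0.184   0.0133] [ 0.45022993 -0.18064932]
```

```bash
python3 -m handwheel '[{"x":0,"y":-0.008,"z":0.2,"ax":0,"ay":0,"az":0},{"x":0,"y":-0.008,"z":0.4,"ax":0,"ay":0,"az":0},{"x":0,"y":-0.008,"z":0.5,"ax":0,"ay":0,"az":0},{"x":0,"y":-0.008,"z":0.547,"ax":0,"ay":0,"az":0},{"x":0,"y":-0.008,"z":0.547,"ax":0,"ay":0,"az":0},{"x":0,"y":-0.008,"z":0.547,"ax":0,"ay":0,"az":0},{"x":0,"y":-0.008,"z":0.547,"ax":0,"ay":0,"az":0}]'
python3 -m handwheel '[{"x":0,"y":0,"z":0,"ax":0,"ay":0,"az":0},{"x":0,"y":0,"z":0,"ax":0,"ay":0,"az":0},{"x":0,"y":0,"z":0,"ax":0,"ay":0,"az":0},{"x":0,"y":0,"z":0,"ax":0,"ay":0,"az":0},{"x":0,"y":0,"z":0,"ax":0,"ay":0,"az":0},{"x":0,"y":0,"z":0,"ax":0,"ay":0,"az":0},{"x":0,"y":0,"z":0,"ax":0,"ay":0,"az":0},{"x":0,"y":0,"z":0,"ax":0,"ay":0,"az":0},{"x":0,"y":0,"z":0,"ax":0,"ay":0,"az":0},{"x":0,"y":0,"z":0,"ax":0,"ay":0,"az":0}]' 0
```

```text
time_s: 3.08
eef_pos: [0.4473, -0.1857, 0.1444]
tool_rot: [-0.002, 3.139, -0.002]
wrist_force: [0.4, 1.0, -0.1]
width: 0.0855
grip_force: 0.0
time_s: 3.92
eef_pos: [0.4461, -0.1859, 0.1429]
tool_rot: [0.001, 3.141, -0.0]
wrist_force: [-1.4, 1.3, 4.9]
width: 0.0208
grip_force: 58.4
```

```bash
python3 -m handwheel '[{"x":0,"y":0,"z":-0.06,"ax":0,"ay":0,"az":0},{"x":0,"y":0,"z":-0.15,"ax":0,"ay":0,"az":0},{"x":0,"y":0,"z":-0.25,"ax":0,"ay":0,"az":0},{"x":0,"y":0,"z":-0.35,"ax":0,"ay":0,"az":0},{"x":0,"y":0,"z":-0.45,"ax":0,"ay":0,"az":0},{"x":0,"y":0,"z":-0.55,"ax":0,"ay":0,"az":0},{"x":0,"y":0,"z":-0.65,"ax":0,"ay":0,"az":0},{"x":0,"y":0,"z":-0.65,"ax":0,"ay":0,"az":0},{"x":0,"y":0,"z":-0.65,"ax":0,"ay":0,"az":0},{"x":0,"y":0,"z":-0.65,"ax":0,"ay":0,"az":0}]'
python3 - <<'E'
from h import *
for n in("top","scene"):
    im,W,f=grab(n); save(im,n+"2.png") if n=="scene" else 0
    m=near(W,(.465,-.032),.05,.116,.132); p=W[m][:,:2]; print(n,"blue",len(p),enc(p) if len(p) else "")
    m=near(W,(.4475,-.184),.04,.20,.27)&(im.max(-1)<90); p=W[m]; print("bristle",len(p),enc(p[:,:2]) if len(p) else "",p[:,2].min() if len(p) else "")
rows(.465,-.0322,.338,90)
E
```

```text
time_s: 4.75
eef_pos: [0.4454, -0.1856, 0.336]
tool_rot: [-0.001, -3.14, -0.002]
wrist_force: [-0.6, 1.0, -1.9]
width: 0.0208
grip_force: 58.7
top blue 109 [ 0.463  -0.0328  0.0314]
bristle 51 [ 0.4365 -0.1776  0.0193] 0.2108220879930493
scene blue 196 [ 0.4651 -0.0326  0.0316]
bristle 450 [ 0.4465 -0.185   0.023 ] 0.20635481970378114
p [ 0.4453 -0.1855  0.3355] yang 90.0 t 4.8 -> xyz [-0.065  0.511 -0.008] turn [ 0.001 -0.002 -0.   ]
```

View pics/scene2.png

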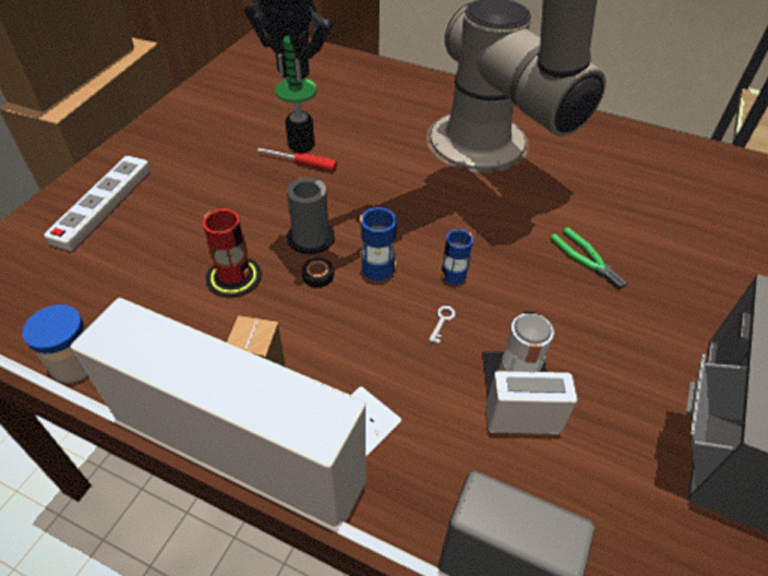

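The scene view shows the brush hanging upright in the gripper at (295,90), with nothing else disturbed. Next: over blue and two strokes.

```bash
python3 -m handwheel '[{"x":-0.01,"y":0.1,"z":0,"ax":0,"ay":0,"az":0},{"x":-0.03,"y":0.2,"z":0,"ax":0,"ay":0,"az":0},{"x":-0.04,"y":0.3,"z":0,"ax":0,"ay":0,"az":0},{"x":-0.05,"y":0.4,"z":0,"ax":0,"ay":0,"az":0},{"x":-0.064,"y":0.48,"z":0,"ax":0,"ay":0,"az":0},{"x":-0.064,"y":0.51,"z":0,"ax":0,"ay":0,"az":0},{"x":-0.064,"y":0.51,"z":0,"ax":0,"ay":0,"az":0},{"x":-0.064,"y":0.51,"z":0,"ax":0,"ay":0,"az":0},{"x":-0.064,"y":0.51,"z":0,"ax":0,"ay":0,"az":0},{"x":-0.064,"y":0.51,"z":0,"ax":0,"ay":0,"az":0}]'
python3 - <<'E'
from h import *
im,W,f=grab("scene")
m=near(W,(.464,-.0325),.04,.20,.26)&(im.max(-1)<90); p=W[m]; print(enc(p[:,:2]),p[:,2].min())
m=near(W,(.464,-.0325),.05,.116,.132); print(enc(W[m][:,:2]))
E
```

```text
time_s: 5.68
eef_pos: [0.4651, -0.0341, 0.3369]
tool_rot: [-0.003, -3.141, 0.0]
wrist_force: [0.4, -0.6, -0.8]
width: 0.021
grip_force: 58.9
[ 0.4651 -0.034   0.0235] 0.20948340435475082
[ 0.4658 -0.0322  0.0314]
```

```bash
python3 -m handwheel '[{"x":0,"y":0.004,"z":0.12,"ax":0,"ay":0,"az":0},{"x":0,"y":0.004,"z":0.25,"ax":0,"ay":0,"az":0},{"x":0,"y":0.004,"z":0.35,"ax":0,"ay":0,"az":0},{"x":0,"y":0.004,"z":0.45,"ax":0,"ay":0,"az":0},{"x":0,"y":0.004,"z":0.5,"ax":0,"ay":0,"az":0},{"x":0,"y":0.004,"z":0.525,"ax":0,"ay":0,"az":0},{"x":0,"y":0.004,"z":0.525,"ax":0,"ay":0,"az":0},{"x":0,"y":0.004,"z":0.525,"ax":0,"ay":0,"az":0},{"x":0,"y":0.004,"z":0.525,"ax":0,"ay":0,"az":0},{"x":0,"y":0.004,"z":0.525,"ax":0,"ay":0,"az":0}]'
python3 -m handwheel '[{"x":0,"y":0,"z":-0.1,"ax":0,"ay":0,"az":0},{"x":0,"y":0,"z":-0.2,"ax":0,"ay":0,"az":0},{"x":0,"y":0,"z":-0.2,"ax":0,"ay":0,"az":0},{"x":0,"y":0,"z":-0.2,"ax":0,"ay":0,"az":0},{"x":0,"y":0,"z":-0.2,"ax":0,"ay":0,"az":0},{"x":0,"y":0,"z":-0.2,"ax":0,"ay":0,"az":0}]'
python3 -m handwheel '[{"x":0,"y":0,"z":0.1,"ax":0,"ay":0,"az":0},{"x":0,"y":0,"z":0.17,"ax":0,"ay":0,"az":0},{"x":0,"y":0,"z":0.2,"ax":0,"ay":0,"az":0},{"x":0,"y":0,"z":0.2,"ax":0,"ay":0,"az":0},{"x":0,"y":0,"z":0.2,"ax":0,"ay":0,"az":0},{"x":0,"y":0,"z":0.2,"ax":0,"ay":0,"az":0},{"x":0,"y":0,"z":0.2,"ax":0,"ay":0,"az":0}]'
```

```text
time_s: 6.57
eef_pos: [0.466, -0.032, 0.181]
tool_rot: [0.001, 3.139, -0.001]
wrist_force: [0.2, -0.6, -0.1]
width: 0.0209
grip_force: 59.0
time_s: 7.07
eef_pos: [0.4646, -0.0315, 0.2389]
tool_rot: [-0.001, -3.14, -0.001]
wrist_force: [0.9, -0.2, -1.2]
width: 0.0207
grip_force: 59.0
time_s: 7.65
eef_pos: [0.4659, -0.0318, 0.1808]
tool_rot: [0.001, 3.139, -0.001]
wrist_force: [0.3, -0.2, -1.3]
width: 0.0207
grip_force: 59.0
```

```bash
python3 -m handwheel '[{"x":0,"y":0,"z":-0.1,"ax":0,"ay":0,"az":0},{"x":0,"y":0,"z":-0.19,"ax":0,"ay":0,"az":0},{"x":0,"y":0,"z":-0.19,"ax":0,"ay":0,"az":0},{"x":0,"y":0,"z":-0.19,"ax":0,"ay":0,"az":0},{"x":0,"y":0,"z":-0.19,"ax":0,"ay":0,"az":0},{"x":0,"y":0,"z":-0.1,"ax":0,"ay":0,"az":0},{"x":0,"y":0,"z":0,"ax":0,"ay":0,"az":0},{"x":0,"y":0,"z":0.012,"ax":0,"ay":0,"az":0},{"x":0,"y":0,"z":0.012,"ax":0,"ay":0,"az":0},{"x":0,"y":0,"z":0.012,"ax":0,"ay":0,"az":0},{"x":0,"y":0,"z":0.012,"ax":0,"ay":0,"az":0}]'
python3 -m handwheel '[{"x":0,"y":0,"z":-0.1,"ax":0,"ay":0,"az":0},{"x":0,"y":0,"z":-0.2,"ax":0,"ay":0,"az":0},{"x":0,"y":0,"z":-0.3,"ax":0,"ay":0,"az":0},{"x":0,"y":0,"z":-0.4,"ax":0,"ay":0,"az":0},{"x":0,"y":0,"z":-0.53,"ax":0,"ay":0,"az":0},{"x":0,"y":0,"z":-0.53,"ax":0,"ay":0,"az":0},{"x":0,"y":0,"z":-0.53,"ax":0,"ay":0,"az":0},{"x":0,"y":0,"z":-0.53,"ax":0,"ay":0,"az":0}]'
python3 - <<'E'
from h import *
for n in("top","scene"):
    im,W,f=grab(n)
    for k,c in(("red",(.5875,-.263)),("blue",(.465,-.032))):
        m=near(W,c,.06,.116,.132);p=W[m][:,:2];print(n,k,len(p),enc(p) if len(p) else "")
    m=near(W,(.464,-.0325),.04,.20,.26)&(im.max(-1)<90); p=W[m]; print(p[:,2].min())
rows(.588,-.263,.338,90)
E
```

```text
time_s: 8.57
eef_pos: [0.4651, -0.0316, 0.1761]
tool_rot: [-0.001, -3.141, -0.0]
wrist_force: [-0.3, -0.7, -1.5]
width: 0.0208
grip_force: 59.3
time_s: 9.23
eef_pos: [0.4648, -0.0316, 0.3348]
tool_rot: [-0.001, -3.141, -0.0]
wrist_force: [-0.2, 0.1, -1.2]
width: 0.0209
grip_force: 59.1
top red 121 [ 0.5868 -0.2625  0.0313]
top blue 59 [ 0.462  -0.0318  0.0302]Traceback (most recent call last):
  File "<stdin>", line 6, in <module>
    return umr_minimum(a, axis, None, out, keepdims, initial, where)
ValueError: zero-size array to reduction operation minimum which has no identity
```

```bash
python3 -m handwheel '[{"x":-0.05,"y":-0.1,"z":0,"ax":0,"ay":0,"az":0},{"x":-0.1,"y":-0.2,"z":0,"ax":0,"ay":0,"az":0},{"x":-0.16,"y":-0.3,"z":0,"ax":0,"ay":0,"az":0},{"x":-0.21,"y":-0.4,"z":0,"ax":0,"ay":0,"az":0},{"x":-0.26,"y":-0.5,"z":0,"ax":0,"ay":0,"az":0},{"x":-0.32,"y":-0.6,"z":0,"ax":0,"ay":0,"az":0},{"x":-0.37,"y":-0.7,"z":0,"ax":0,"ay":0,"az":0},{"x":-0.4,"y":-0.75,"z":0,"ax":0,"ay":0,"az":0},{"x":-0.409,"y":-0.771,"z":0,"ax":0,"ay":0,"az":0},{"x":-0.409,"y":-0.771,"z":0,"ax":0,"ay":0,"az":0},{"x":-0.409,"y":-0.771,"z":0,"ax":0,"ay":0,"az":0},{"x":-0.409,"y":-0.771,"z":0,"ax":0,"ay":0,"az":0},{"x":-0.409,"y":-0.771,"z":0,"ax":0,"ay":0,"az":0}]'
python3 - <<'E'
from h import *
im,W,f=grab("scene")
m=near(W,(.5875,-.263),.04,.20,.26)&(im.max(-1)<90); p=W[m]; print(enc(p[:,:2]),p[:,2].min())
m=near(W,(.5875,-.263),.05,.116,.133); print(enc(W[m][:,:2]),W[m][:,2].max())
rows(.5875,-.263,.338,90)
E
```

```text
time_s: 10.37
eef_pos: [0.5875, -0.2616, 0.3357]
tool_rot: [-0.002, 3.141, 0.0]
wrist_force: [-0.1, 0.7, -1.7]
width: 0.0206
grip_force: 59.1
[ 0.5875 -0.2604  0.0233] 0.20713384414185085
[ 0.5876 -0.2632  0.0332] 0.13260394232686082
p [ 0.5876 -0.2618  0.3358] yang 90.1 t 10.4 -> xyz [ 0.    -0.004 -0.007] turn [-0.     0.     0.001]
```

```bash
python3 -m handwheel '[{"x":0,"y":-0.006,"z":0.12,"ax":0,"ay":0,"az":0},{"x":0,"y":-0.006,"z":0.25,"ax":0,"ay":0,"az":0},{"x":0,"y":-0.006,"z":0.35,"ax":0,"ay":0,"az":0},{"x":0,"y":-0.006,"z":0.45,"ax":0,"ay":0,"az":0},{"x":0,"y":-0.006,"z":0.5,"ax":0,"ay":0,"az":0},{"x":0,"y":-0.006,"z":0.517,"ax":0,"ay":0,"az":0},{"x":0,"y":-0.006,"z":0.517,"ax":0,"ay":0,"az":0},{"x":0,"y":-0.006,"z":0.517,"ax":0,"ay":0,"az":0},{"x":0,"y":-0.006,"z":0.517,"ax":0,"ay":0,"az":0},{"x":0,"y":-0.006,"z":0.517,"ax":0,"ay":0,"az":0}]'
python3 -m handwheel '[{"x":0,"y":0,"z":-0.1,"ax":0,"ay":0,"az":0},{"x":0,"y":0,"z":-0.2,"ax":0,"ay":0,"az":0},{"x":0,"y":0,"z":-0.2,"ax":0,"ay":0,"az":0},{"x":0,"y":0,"z":-0.2,"ax":0,"ay":0,"az":0},{"x":0,"y":0,"z":-0.2,"ax":0,"ay":0,"az":0},{"x":0,"y":0,"z":-0.1,"ax":0,"ay":0,"az":0},{"x":0,"y":0,"z":-0.02,"ax":0,"ay":0,"az":0},{"x":0,"y":0,"z":0.005,"ax":0,"ay":0,"az":0},{"x":0,"y":0,"z":0.005,"ax":0,"ay":0,"az":0},{"x":0,"y":0,"z":0.005,"ax":0,"ay":0,"az":0},{"x":0,"y":0,"z":0.005,"ax":0,"ay":0,"az":0}]'
python3 -m handwheel '[{"x":0,"y":0,"z":-0.1,"ax":0,"ay":0,"az":0},{"x":0,"y":0,"z":-0.2,"ax":0,"ay":0,"az":0},{"x":0,"y":0,"z":-0.2,"ax":0,"ay":0,"az":0},{"x":0,"y":0,"z":-0.2,"ax":0,"ay":0,"az":0},{"x":0,"y":0,"z":-0.2,"ax":0,"ay":0,"az":0},{"x":0,"y":0,"z":-0.1,"ax":0,"ay":0,"az":0},{"x":0,"y":0,"z":-0.02,"ax":0,"ay":0,"az":0},{"x":0,"y":0,"z":0.005,"ax":0,"ay":0,"az":0},{"x":0,"y":0,"z":0.005,"ax":0,"ay":0,"az":0},{"x":0,"y":0,"z":0.005,"ax":0,"ay":0,"az":0},{"x":0,"y":0,"z":0.005,"ax":0,"ay":0,"az":0}]'
python3 -m handwheel '[{"x":0,"y":0,"z":-0.1,"ax":0,"ay":0,"az":0},{"x":0,"y":0,"z":-0.2,"ax":0,"ay":0,"az":0},{"x":0,"y":0,"z":-0.3,"ax":0,"ay":0,"az":0},{"x":0,"y":0,"z":-0.4,"ax":0,"ay":0,"az":0},{"x":0,"y":0,"z":-0.53,"ax":0,"ay":0,"az":0},{"x":0,"y":0,"z":-0.53,"ax":0,"ay":0,"az":0},{"x":0,"y":0,"z":-0.53,"ax":0,"ay":0,"az":0},{"x":0,"y":0,"z":-0.53,"ax":0,"ay":0,"az":0}]'
python3 - <<'E'
from h import *
rows(.4458,-.1855,.338,90)
E
```

```text
time_s: 11.25
eef_pos: [0.5885, -0.2651, 0.1818]
tool_rot: [0.0, 3.139, -0.002]
wrist_force: [-0.6, -0.6, -0.7]
width: 0.0203
grip_force: 59.2
time_s: 12.17
eef_pos: [0.5875, -0.2647, 0.178]
tool_rot: [-0.001, -3.141, -0.001]
wrist_force: [-0.5, -0.5, -0.9]
width: 0.0207
grip_force: 59.1
time_s: 13.08
eef_pos: [0.5873, -0.2645, 0.1759]
tool_rot: [-0.001, -3.14, -0.002]
wrist_force: [-0.0, 0.3, -2.1]
width: 0.0209
grip_force: 58.4
time_s: 13.75
eef_pos: [0.5875, -0.2646, 0.3348]
tool_rot: [-0.001, -3.14, -0.002]
wrist_force: [0.0, 0.5, -2.1]
width: 0.0209
grip_force: 58.5
p [ 0.5875 -0.2646  0.3348] yang 90.0 t 13.8 -> xyz [ 0.472  0.264 -0.01 ] turn [ 0.001 -0.001 -0.   ]
```

```bash
python3 -m handwheel '[{"x":0.09,"y":0.05,"z":0,"ax":0,"ay":0,"az":0},{"x":0.18,"y":0.1,"z":0,"ax":0,"ay":0,"az":0},{"x":0.27,"y":0.15,"z":0,"ax":0,"ay":0,"az":0},{"x":0.36,"y":0.2,"z":0,"ax":0,"ay":0,"az":0},{"x":0.44,"y":0.245,"z":0,"ax":0,"ay":0,"az":0},{"x":0.472,"y":0.262,"z":0,"ax":0,"ay":0,"az":0},{"x":0.472,"y":0.262,"z":0,"ax":0,"ay":0,"az":0},{"x":0.472,"y":0.262,"z":0,"ax":0,"ay":0,"az":0},{"x":0.472,"y":0.262,"z":0,"ax":0,"ay":0,"az":0},{"x":0.472,"y":0.262,"z":0,"ax":0,"ay":0,"az":0}]'
python3 - <<'E'
from h import *
im,W,f=grab("scene")
m=near(W,(.4458,-.1857),.04,.20,.26)&(im.max(-1)<90); p=W[m]; print(enc(p[:,:2]),p[:,2].min())
for c in("scene","top"):
    im,W,f=grab(c); m=near(W,(.445,-.1845),.05,.112,.127);print(c,m.sum(),enc(W[m][:,:2]) if m.any() else "")
rows(.4458,-.1857,.143,90)
E
```

```text
time_s: 14.58
eef_pos: [0.4468, -0.1866, 0.335]
tool_rot: [-0.001, -3.14, -0.001]
wrist_force: [-0.8, 0.6, -1.0]
width: 0.0204
grip_force: 58.4
[ 0.448  -0.1856  0.0229] 0.2082327909796727
scene 275 [ 0.4447 -0.1853  0.0373]
top 118 [ 0.4415 -0.1843  0.0335]
p [ 0.4466 -0.1865  0.3353] yang 90.0 t 14.7 -> xyz [0.002 0.002 0.641] turn [ 0.    -0.001 -0.   ]
```

```bash
python3 -m handwheel '[{"x":0.005,"y":0.003,"z":0.12,"ax":0,"ay":0,"az":0},{"x":0.005,"y":0.003,"z":0.22,"ax":0,"ay":0,"az":0},{"x":0.005,"y":0.003,"z":0.32,"ax":0,"ay":0,"az":0},{"x":0.005,"y":0.003,"z":0.42,"ax":0,"ay":0,"az":0},{"x":0.005,"y":0.003,"z":0.5,"ax":0,"ay":0,"az":0},{"x":0.005,"y":0.003,"z":0.57,"ax":0,"ay":0,"az":0},{"x":0.005,"y":0.003,"z":0.61,"ax":0,"ay":0,"az":0},{"x":0.005,"y":0.003,"z":0.63,"ax":0,"ay":0,"az":0},{"x":0.005,"y":0.003,"z":0.64,"ax":0,"ay":0,"az":0},{"x":0.005,"y":0.003,"z":0.64,"ax":0,"ay":0,"az":0},{"x":0.005,"y":0.003,"z":0.64,"ax":0,"ay":0,"az":0},{"x":0.005,"y":0.003,"z":0.64,"ax":0,"ay":0,"az":0}]'
python3 -m handwheel '[{"x":0,"y":0,"z":0,"ax":0,"ay":0,"az":0},{"x":0,"y":0,"z":0,"ax":0,"ay":0,"az":0},{"x":0,"y":0,"z":0,"ax":0,"ay":0,"az":0},{"x":0,"y":0,"z":0,"ax":0,"ay":0,"az":0},{"x":0,"y":0,"z":0,"ax":0,"ay":0,"az":0},{"x":0,"y":0,"z":0,"ax":0,"ay":0,"az":0},{"x":0,"y":0,"z":0,"ax":0,"ay":0,"az":0},{"x":0,"y":0,"z":0,"ax":0,"ay":0,"az":0},{"x":0,"y":0,"z":0,"ax":0,"ay":0,"az":0},{"x":0,"y":0,"z":0,"ax":0,"ay":0,"az":0}]' 1
python3 -m handwheel '[{"x":0,"y":0,"z":-0.1,"ax":0,"ay":0,"az":0},{"x":0,"y":0,"z":-0.2,"ax":0,"ay":0,"az":0},{"x":0,"y":0,"z":-0.3,"ax":0,"ay":0,"az":0},{"x":0,"y":0,"z":-0.4,"ax":0,"ay":0,"az":0},{"x":0,"y":0,"z":-0.5,"ax":0,"ay":0,"az":0},{"x":0,"y":0,"z":-0.5,"ax":0,"ay":0,"az":0},{"x":0,"y":0,"z":-0.5,"ax":0,"ay":0,"az":0}]'
python3 - <<'E'
from h import *
rows(.5805,.267,.29,114)
E
```

```text
time_s: 15.73
eef_pos: [0.4453, -0.1856, 0.1449]
tool_rot: [0.001, 3.14, -0.001]
wrist_force: [-1.1, 0.8, -1.1]
width: 0.0208
grip_force: 58.5
time_s: 16.57
eef_pos: [0.4447, -0.1852, 0.144]
tool_rot: [-0.001, -3.142, -0.0]
wrist_force: [0.8, -0.2, 0.3]
width: 0.0855
grip_force: 0.0
time_s: 17.15
eef_pos: [0.4453, -0.1856, 0.2954]
tool_rot: [0.0, 3.138, -0.003]
wrist_force: [0.8, -0.5, -0.7]
width: 0.0854
grip_force: 0.0
p [ 0.4453 -0.1856  0.2954] yang 90.0 t 17.1 -> xyz [-0.45   1.509  0.017] turn [-0.002  0.002 -0.267]
```

```bash
python3 -m handwheel '[{"x":-0.225,"y":1,"z":0,"ax":0,"ay":0,"az":-0.267},{"x":-0.225,"y":1,"z":0,"ax":0,"ay":0,"az":-0.267},{"x":-0.225,"y":1,"z":0,"ax":0,"ay":0,"az":-0.267},{"x":-0.225,"y":1,"z":0,"ax":0,"ay":0,"az":-0.267},{"x":-0.225,"y":1,"z":0,"ax":0,"ay":0,"az":-0.267},{"x":-0.225,"y":1,"z":0,"ax":0,"ay":0,"az":-0.267},{"x":-0.225,"y":1,"z":0,"ax":0,"ay":0,"az":-0.267},{"x":-0.225,"y":1,"z":0,"ax":0,"ay":0,"az":-0.267},{"x":-0.225,"y":1,"z":0,"ax":0,"ay":0,"az":-0.267},{"x":-0.225,"y":1,"z":0,"ax":0,"ay":0,"az":-0.267}]'
python3 - <<'E'
from h import *
for n in("top","scene"):
    im,W,f=grab(n); save(im,n+"3.png")
    for k,c in(("white",(.58,.267)),("red",(.5875,-.263)),("brush",(.445,-.184))):
        z=(.1,.15) if k=="white" else (.116,.132); p=W[near(W,c,.06,*z)][:,:2]; print(n,k,len(p),enc(p) if len(p) else "")
rows(.5805,.267,.29,114)
E
```

```text
time_s: 17.98
eef_pos: [0.5116, 0.1153, 0.2923]
tool_rot: [0.656, -3.069, -0.0]
wrist_force: [0.1, -0.7, -0.6]
width: 0.0853
grip_force: 0.0
top white 85 [0.5847 0.2797 0.0456]
top red 130 [ 0.5867 -0.2631  0.0316]
top brush 364 [ 0.4448 -0.1837  0.035 ]
scene white 712 [0.5931 0.2723 0.0445]
scene red 257 [ 0.5887 -0.2637  0.0326]
scene brush 340 [ 0.4462 -0.183   0.0353]
p [0.5119 0.1138 0.2931] yang 114.0 t 18.1 -> xyz [-0.417  0.374  0.01 ] turn [ 0.    -0.001 -0.   ]
```

View pics/scene3.png

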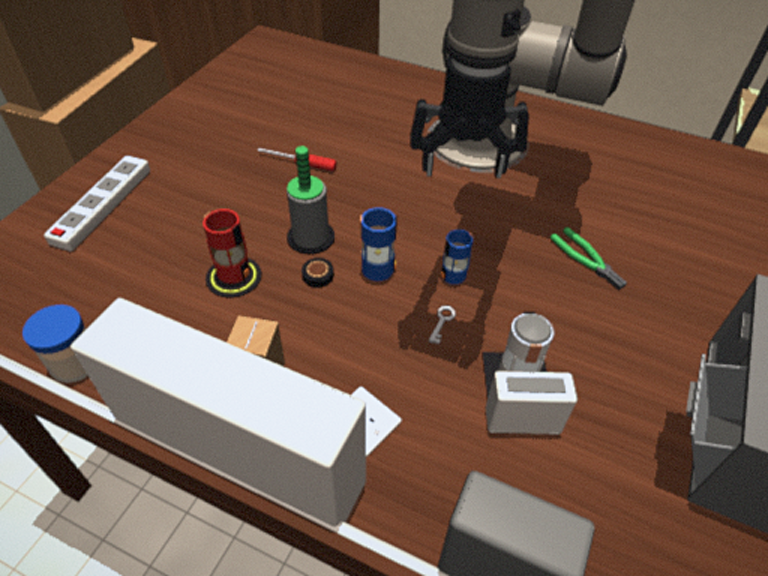

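The brush hangs in its holder again and white still stands on the charger. Moving over it and descending.

```bash
python3 -m handwheel '[{"x":-0.2,"y":0.18,"z":0.01,"ax":0,"ay":0,"az":0},{"x":-0.35,"y":0.32,"z":0.01,"ax":0,"ay":0,"az":0},{"x":-0.417,"y":0.374,"z":0.01,"ax":0,"ay":0,"az":0},{"x":-0.417,"y":0.374,"z":0.01,"ax":0,"ay":0,"az":0},{"x":-0.417,"y":0.374,"z":0.01,"ax":0,"ay":0,"az":0},{"x":-0.417,"y":0.374,"z":0.01,"ax":0,"ay":0,"az":0},{"x":-0.417,"y":0.374,"z":0.01,"ax":0,"ay":0,"az":0}]'
python3 -c "
from h import *
rows(.5805,.267,.09,114)"
```

```text
time_s: 18.67
eef_pos: [0.581, 0.2665, 0.2904]
tool_rot: [0.651, -3.072, 0.001]
wrist_force: [0.4, -0.6, -0.1]
width: 0.0854
grip_force: 0.0
p [0.581  0.2665 0.2904] yang 113.9 t 18.7 -> xyz [-0.     0.003  0.668] turn [-0.    -0.001 -0.001]
```

```bash
python3 -m handwheel '[{"x":0,"y":0,"z":0.12,"ax":0,"ay":0,"az":0},{"x":0,"y":0,"z":0.24,"ax":0,"ay":0,"az":0},{"x":0,"y":0,"z":0.36,"ax":0,"ay":0,"az":0},{"x":0,"y":0,"z":0.46,"ax":0,"ay":0,"az":0},{"x":0,"y":0,"z":0.55,"ax":0,"ay":0,"az":0},{"x":0,"y":0,"z":0.63,"ax":0,"ay":0,"az":0},{"x":0,"y":0,"z":0.668,"ax":0,"ay":0,"az":0},{"x":0,"y":0,"z":0.668,"ax":0,"ay":0,"az":0},{"x":0,"y":0,"z":0.668,"ax":0,"ay":0,"az":0},{"x":0,"y":0,"z":0.668,"ax":0,"ay":0,"az":0}]'
python3 -m handwheel '[{"x":0,"y":0,"z":0,"ax":0,"ay":0,"az":0},{"x":0,"y":0,"z":0,"ax":0,"ay":0,"az":0},{"x":0,"y":0,"z":0,"ax":0,"ay":0,"az":0},{"x":0,"y":0,"z":0,"ax":0,"ay":0,"az":0},{"x":0,"y":0,"z":0,"ax":0,"ay":0,"az":0},{"x":0,"y":0,"z":0,"ax":0,"ay":0,"az":0},{"x":0,"y":0,"z":0,"ax":0,"ay":0,"az":0},{"x":0,"y":0,"z":0,"ax":0,"ay":0,"az":0}]' 0
python3 -m handwheel '[{"x":0,"y":0,"z":-0.05,"ax":0,"ay":0,"az":0},{"x":0,"y":0,"z":-0.13,"ax":0,"ay":0,"az":0},{"x":0,"y":0,"z":-0.23,"ax":0,"ay":0,"az":0},{"x":0,"y":0,"z":-0.33,"ax":0,"ay":0,"az":0},{"x":0,"y":0,"z":-0.43,"ax":0,"ay":0,"az":0},{"x":0,"y":0,"z":-0.53,"ax":0,"ay":0,"az":0},{"x":0,"y":0,"z":-0.53,"ax":0,"ay":0,"az":0},{"x":0,"y":0,"z":-0.53,"ax":0,"ay":0,"az":0},{"x":0,"y":0,"z":-0.53,"ax":0,"ay":0,"az":0}]'
python3 -c "
from h import *
rows(.6,.03,.25,90)"
```

```text
time_s: 19.5
eef_pos: [0.5822, 0.2678, 0.0929]
tool_rot: [-0.651, 3.07, 0.001]
wrist_force: [0.2, -0.2, 1.2]
width: 0.0855
grip_force: 0.0
time_s: 20.17
eef_pos: [0.582, 0.2684, 0.0925]
tool_rot: [-0.653, 3.069, 0.0]
wrist_force: [0.1, -0.8, 6.0]
width: 0.0588
grip_force: 65.1
time_s: 20.92
eef_pos: [0.5801, 0.2679, 0.2478]
tool_rot: [0.653, -3.07, 0.0]
wrist_force: [0.1, 0.9, -4.2]
width: 0.0586
grip_force: 65.6
p [0.5801 0.2679 0.2478] yang 114.0 t 20.9 -> xyz [ 0.262 -0.752 -0.007] turn [-0.    -0.002  0.267]
```

```bash
python3 -c "
from h import *
W=np.load('/tmp/top.npz')['W']
for c in((.6,.03),(.59,.06),(.6,0)): print(c,[round(float(np.nanmax(W[near(W,c,r,-1,1)][:,2])),3) for r in(.05,.07,.09)])"
python3 -m handwheel '[{"x":0.04,"y":-0.11,"z":0,"ax":0,"ay":0,"az":0.05},{"x":0.08,"y":-0.22,"z":0,"ax":0,"ay":0,"az":0.1},{"x":0.12,"y":-0.33,"z":0,"ax":0,"ay":0,"az":0.15},{"x":0.16,"y":-0.44,"z":0,"ax":0,"ay":0,"az":0.2},{"x":0.2,"y":-0.55,"z":0,"ax":0,"ay":0,"az":0.25},{"x":0.23,"y":-0.66,"z":0,"ax":0,"ay":0,"az":0.267},{"x":0.25,"y":-0.72,"z":0,"ax":0,"ay":0,"az":0.267},{"x":0.262,"y":-0.752,"z":0,"ax":0,"ay":0,"az":0.267},{"x":0.262,"y":-0.752,"z":0,"ax":0,"ay":0,"az":0.267},{"x":0.262,"y":-0.752,"z":0,"ax":0,"ay":0,"az":0.267},{"x":0.262,"y":-0.752,"z":0,"ax":0,"ay":0,"az":0.267}]'
python3 -c "
from h import *
rows(.6,.03,.089,90)"
```

```text
(0.6, 0.03) [0.009, 0.009, 0.01]
(0.59, 0.06) [0.009, 0.009, 0.012]
(0.6, 0) [0.009, 0.01, 0.01]
time_s: 21.83
eef_pos: [0.6005, 0.0315, 0.2488]
tool_rot: [0.002, -3.14, -0.001]
wrist_force: [-0.6, 0.4, -3.7]
width: 0.0588
grip_force: 66.3
p [0.6005 0.0315 0.2488] yang 90.1 t 21.8 -> xyz [ 0.001 -0.006  0.533] turn [ 0.001 -0.001  0.001]
```

```bash
python3 -m handwheel '[{"x":0,"y":0,"z":0.12,"ax":0,"ay":0,"az":0},{"x":0,"y":0,"z":0.24,"ax":0,"ay":0,"az":0},{"x":0,"y":0,"z":0.34,"ax":0,"ay":0,"az":0},{"x":0,"y":0,"z":0.42,"ax":0,"ay":0,"az":0},{"x":0,"y":0,"z":0.48,"ax":0,"ay":0,"az":0},{"x":0,"y":0,"z":0.51,"ax":0,"ay":0,"az":0},{"x":0,"y":0,"z":0.525,"ax":0,"ay":0,"az":0},{"x":0,"y":0,"z":0.53,"ax":0,"ay":0,"az":0},{"x":0,"y":0,"z":0.53,"ax":0,"ay":0,"az":0},{"x":0,"y":0,"z":0.53,"ax":0,"ay":0,"az":0},{"x":0,"y":0,"z":0.53,"ax":0,"ay":0,"az":0}]'
python3 -m handwheel '[{"x":0,"y":0,"z":0,"ax":0,"ay":0,"az":0},{"x":0,"y":0,"z":0,"ax":0,"ay":0,"az":0},{"x":0,"y":0,"z":0,"ax":0,"ay":0,"az":0},{"x":0,"y":0,"z":0,"ax":0,"ay":0,"az":0},{"x":0,"y":0,"z":0,"ax":0,"ay":0,"az":0},{"x":0,"y":0,"z":0,"ax":0,"ay":0,"az":0},{"x":0,"y":0,"z":0,"ax":0,"ay":0,"az":0}]' 1
python3 -m handwheel '[{"x":0,"y":0,"z":-0.1,"ax":0,"ay":0,"az":0},{"x":0,"y":0,"z":-0.2,"ax":0,"ay":0,"az":0},{"x":0,"y":0,"z":-0.33,"ax":0,"ay":0,"az":0},{"x":0,"y":0,"z":-0.46,"ax":0,"ay":0,"az":0},{"x":0,"y":0,"z":-0.55,"ax":0,"ay":0,"az":0},{"x":0,"y":0,"z":-0.55,"ax":0,"ay":0,"az":0},{"x":0,"y":0,"z":-0.55,"ax":0,"ay":0,"az":0}]'
python3 - <<'E'
from h import *
for n in("top","scene"):
    im,W,f=grab(n); i=im.astype(int)
    if n=="top": save(im,"top4.png")
    for k,c in(("white",(.6,.03)),("red",(.5875,-.263)),("blue",(.465,-.032))):
        z=(.1,.145) if k=="white" else (.116,.132); p=W[near(W,c,.06,*z)][:,:2]; print(n,k,len(p),enc(p) if len(p) else "")
    b=near(W,(.635,.29),.09,.09,.106); p=W[b][:,:2];print("block",len(p),cv2.minAreaRect((p*1000).astype(np.float32)) if len(p)>3 else "")
    dk=(im.max(-1)<75)&near(W,(.58,.265),.085,-.005,.02)
    p=W[dk];print("pad",len(p),cv2.minAreaRect((p[:,:2]*1000).astype(np.float32)) if len(p)>3 else "")
rows(.5875,-.263,.25,0)
E
```

```text
time_s: 22.75
eef_pos: [0.6017, 0.0301, 0.092]
tool_rot: [0.0, 3.139, -0.0]
wrist_force: [0.4, 0.0, -3.3]
width: 0.059
grip_force: 66.5
time_s: 23.33
eef_pos: [0.601, 0.0301, 0.0907]
tool_rot: [0.001, 3.141, 0.0]
wrist_force: [-0.1, 0.6, 0.2]
width: 0.0851
grip_force: 0.0
time_s: 23.92
eef_pos: [0.6016, 0.03, 0.2575]
tool_rot: [0.001, 3.137, -0.0]
wrist_force: [-0.0, 0.0, -0.9]
width: 0.0853
grip_force: 0.0
top white 186 [0.6022 0.0283 0.0297]
top red 124 [ 0.5866 -0.2625  0.0314]
top blue 103 [ 0.4623 -0.0332  0.0316]
block 580 ((646.3667602539062, 296.5232238769531), (51.03221893310547, 109.97791290283203), 24.51097297668457)
pad 219 ((584.4135131835938, 267.14227294921875), (93.61124420166016, 94.34115600585938), 25.787302017211914)
scene white 585 [0.6004 0.0315 0.0324]
scene red 254 [ 0.5871 -0.2635  0.0326]
scene blue 193 [ 0.4653 -0.0325  0.0319]
block 1093 ((649.0912475585938, 296.69683837890625), (48.78593826293945, 110.46852111816406), 24.082618713378906)
pad 447 ((575.3361206054688, 264.1985778808594), (82.76206970214844, 104.20740509033203), 25.933242797851562)
p [0.6003 0.0301 0.2544] yang 90.0 t 24.0 -> xyz [ 0.042 -0.977  0.014] turn [-0.001 -0.001  1.   ]
```

View pics/top4.png

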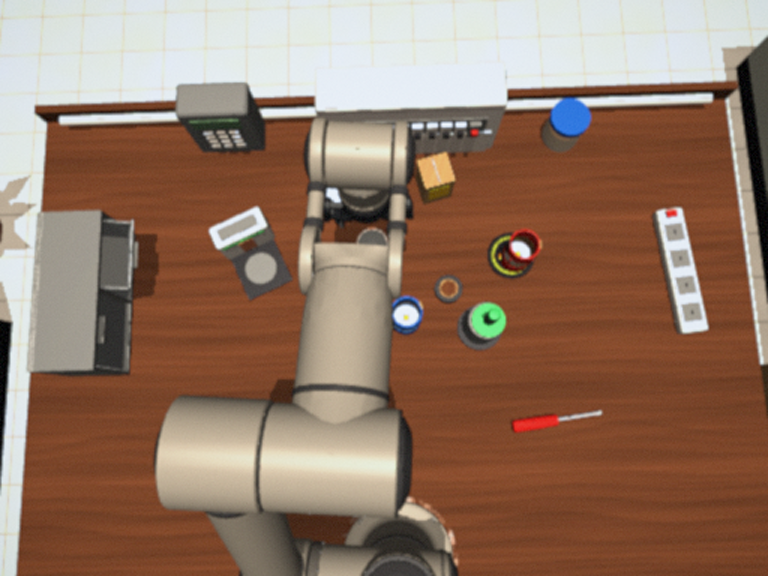

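White stands at the temporary spot (372,240), and the bare pad shows a silver disc at (262,267). Turning while moving towards red.

```bash
python3 -m handwheel '[{"x":0,"y":-0.07,"z":-0.03,"ax":0,"ay":0,"az":0.07},{"x":0,"y":-0.14,"z":-0.03,"ax":0,"ay":0,"az":0.14},{"x":0.01,"y":-0.21,"z":-0.03,"ax":0,"ay":0,"az":0.21},{"x":0.01,"y":-0.28,"z":-0.03,"ax":0,"ay":0,"az":0.28},{"x":0.01,"y":-0.35,"z":-0.03,"ax":0,"ay":0,"az":0.35},{"x":0.02,"y":-0.42,"z":-0.03,"ax":0,"ay":0,"az":0.42},{"x":0.02,"y":-0.49,"z":-0.03,"ax":0,"ay":0,"az":0.49},{"x":0.02,"y":-0.56,"z":-0.03,"ax":0,"ay":0,"az":0.56},{"x":0.03,"y":-0.63,"z":-0.03,"ax":0,"ay":0,"az":0.63},{"x":0.03,"y":-0.7,"z":-0.03,"ax":0,"ay":0,"az":0.7},{"x":0.03,"y":-0.77,"z":-0.03,"ax":0,"ay":0,"az":0.77},{"x":0.04,"y":-0.84,"z":-0.03,"ax":0,"ay":0,"az":0.84},{"x":0.042,"y":-0.91,"z":-0.03,"ax":0,"ay":0,"az":0.91},{"x":0.042,"y":-0.977,"z":0,"ax":0,"ay":0,"az":0.98},{"x":0.042,"y":-0.977,"z":0,"ax":0,"ay":0,"az":1},{"x":0.042,"y":-0.977,"z":0,"ax":0,"ay":0,"az":1},{"x":0.042,"y":-0.977,"z":0,"ax":0,"ay":0,"az":1}]'
python3 - <<'E'
from h import *
im,W,f=grab("scene")
p=W[near(W,(.587,-.263),.06,.116,.132)][:,:2]; print(len(p),enc(p))
im,W,f=grab("top")
d=(im.min(-1)>100)&near(W,(.58,.265),.06,-.01,.02); v,u=np.nonzero(d); p=plane(f,np.c_[u,v].astype(float),.004); print("disc",len(p),enc(p),p.mean(0))
rows(.5875,-.263,.09,-4)
E
```

```text
time_s: 25.43
eef_pos: [0.5878, -0.2628, 0.2538]
tool_rot: [-2.218, -2.22, 0.001]
wrist_force: [0.0, -0.1, 0.2]
width: 0.0857
grip_force: 0.0
260 [ 0.5872 -0.2631  0.033 ]
disc 356 [0.5846 0.2689 0.0347] [0.58487307 0.26874516]
p [ 0.5882 -0.2623  0.255 ] yang 0.1 t 25.5 -> xyz [-0.003 -0.002  0.55 ] turn [-0.001 -0.001  0.045]
```

```bash
python3 -m handwheel '[{"x":0,"y":0,"z":0.1,"ax":0,"ay":0,"az":0.045},{"x":0,"y":0,"z":0.2,"ax":0,"ay":0,"az":0.045},{"x":0,"y":0,"z":0.3,"ax":0,"ay":0,"az":0.045},{"x":0,"y":0,"z":0.4,"ax":0,"ay":0,"az":0.045},{"x":0,"y":0,"z":0.48,"ax":0,"ay":0,"az":0.045},{"x":0,"y":0,"z":0.53,"ax":0,"ay":0,"az":0.045},{"x":0,"y":0,"z":0.545,"ax":0,"ay":0,"az":0.045},{"x":0,"y":0,"z":0.545,"ax":0,"ay":0,"az":0.045},{"x":0,"y":0,"z":0.545,"ax":0,"ay":0,"az":0.045},{"x":0,"y":0,"z":0.545,"ax":0,"ay":0,"az":0.045}]'
python3 -m handwheel '[{"x":0,"y":0,"z":0,"ax":0,"ay":0,"az":0},{"x":0,"y":0,"z":0,"ax":0,"ay":0,"az":0},{"x":0,"y":0,"z":0,"ax":0,"ay":0,"az":0},{"x":0,"y":0,"z":0,"ax":0,"ay":0,"az":0},{"x":0,"y":0,"z":0,"ax":0,"ay":0,"az":0},{"x":0,"y":0,"z":0,"ax":0,"ay":0,"az":0},{"x":0,"y":0,"z":0,"ax":0,"ay":0,"az":0},{"x":0,"y":0,"z":0,"ax":0,"ay":0,"az":0}]' 0
python3 -m handwheel '[{"x":0,"y":0,"z":-0.05,"ax":0,"ay":0,"az":0},{"x":0,"y":0,"z":-0.13,"ax":0,"ay":0,"az":0},{"x":0,"y":0,"z":-0.23,"ax":0,"ay":0,"az":0},{"x":0,"y":0,"z":-0.33,"ax":0,"ay":0,"az":0},{"x":0,"y":0,"z":-0.43,"ax":0,"ay":0,"az":0},{"x":0,"y":0,"z":-0.53,"ax":0,"ay":0,"az":0},{"x":0,"y":0,"z":-0.63,"ax":0,"ay":0,"az":0},{"x":0,"y":0,"z":-0.73,"ax":0,"ay":0,"az":0},{"x":0,"y":0,"z":-0.73,"ax":0,"ay":0,"az":0},{"x":0,"y":0,"z":-0.73,"ax":0,"ay":0,"az":0},{"x":0,"y":0,"z":-0.73,"ax":0,"ay":0,"az":0}]'
python3 -c "
from h import *
rows(.5835,.268,.31,114)"
```

```text
time_s: 26.37
eef_pos: [0.5892, -0.2633, 0.0938]
tool_rot: [2.296, 2.14, 0.001]
wrist_force: [0.7, -0.4, 0.3]
width: 0.0855
grip_force: 0.0
time_s: 27.03
eef_pos: [0.5886, -0.2634, 0.0938]
tool_rot: [2.298, 2.14, 0.001]
wrist_force: [-2.1, -0.0, 6.0]
width: 0.0593
grip_force: 64.2
time_s: 27.95
eef_pos: [0.5876, -0.2627, 0.3093]
tool_rot: [-2.297, -2.139, 0.001]
wrist_force: [-0.3, -0.1, -4.0]
width: 0.0592
grip_force: 65.8
p [ 0.5876 -0.2627  0.3093] yang -4.1 t 27.9 -> xyz [ 1.764 -0.139  0.   ] turn [-0.    -0.002 -1.312]
```

```bash
python3 -m handwheel '[{"x":0.08,"y":0,"z":0,"ax":0,"ay":0,"az":-0.06},{"x":0.17,"y":-0.01,"z":0,"ax":0,"ay":0,"az":-0.13},{"x":0.26,"y":-0.02,"z":0,"ax":0,"ay":0,"az":-0.2},{"x":0.35,"y":-0.03,"z":0,"ax":0,"ay":0,"az":-0.27},{"x":0.44,"y":-0.03,"z":0,"ax":0,"ay":0,"az":-0.34},{"x":0.53,"y":-0.04,"z":0,"ax":0,"ay":0,"az":-0.41},{"x":0.62,"y":-0.05,"z":0,"ax":0,"ay":0,"az":-0.48},{"x":0.71,"y":-0.06,"z":0,"ax":0,"ay":0,"az":-0.55},{"x":0.8,"y":-0.06,"z":0,"ax":0,"ay":0,"az":-0.61},{"x":0.88,"y":-0.07,"z":0,"ax":0,"ay":0,"az":-0.66},{"x":0.88,"y":-0.07,"z":0,"ax":0,"ay":0,"az":-0.66},{"x":0.88,"y":-0.07,"z":0,"ax":0,"ay":0,"az":-0.66},{"x":0.88,"y":-0.07,"z":0,"ax":0,"ay":0,"az":-0.66}]'
python3 -c "
from h import *
rows(.5835,.268,.31,114)"
```

```text
time_s: 29.03
eef_pos: [0.5855, 0.0016, 0.3094]
tool_rot: [-0.936, -2.996, 0.002]
wrist_force: [-0.4, -0.7, -2.6]
width: 0.0593
grip_force: 66.1
p [0.5855 0.0016 0.3094] yang 55.3 t 29.0 -> xyz [ 0.511  0.726 -0.002] turn [-0.    -0.002 -0.652]
```

```bash
python3 -m handwheel '[{"x":0.05,"y":0.07,"z":0,"ax":0,"ay":0,"az":-0.06},{"x":0.1,"y":0.14,"z":0,"ax":0,"ay":0,"az":-0.13},{"x":0.15,"y":0.21,"z":0,"ax":0,"ay":0,"az":-0.2},{"x":0.2,"y":0.28,"z":0,"ax":0,"ay":0,"az":-0.27},{"x":0.25,"y":0.35,"z":0,"ax":0,"ay":0,"az":-0.34},{"x":0.3,"y":0.42,"z":0,"ax":0,"ay":0,"az":-0.41},{"x":0.36,"y":0.5,"z":0,"ax":0,"ay":0,"az":-0.48},{"x":0.42,"y":0.6,"z":0,"ax":0,"ay":0,"az":-0.55},{"x":0.47,"y":0.67,"z":0,"ax":0,"ay":0,"az":-0.61},{"x":0.511,"y":0.726,"z":0,"ax":0,"ay":0,"az":-0.652},{"x":0.511,"y":0.726,"z":0,"ax":0,"ay":0,"az":-0.652},{"x":0.511,"y":0.726,"z":0,"ax":0,"ay":0,"az":-0.652},{"x":0.511,"y":0.726,"z":0,"ax":0,"ay":0,"az":-0.652},{"x":0.511,"y":0.726,"z":0,"ax":0,"ay":0,"az":-0.652}]'
python3 - <<'E'
from h import *
im,W,f=grab("scene"); save(im,"scene5.png")
hsv=cv2.cvtColor(im,cv2.COLOR_RGB2HSV).astype(int); c=(.5835,.268)
o=(hsv[...,0]>6)&(hsv[...,0]<23)&(hsv[...,1]>110)&(hsv[...,2]>110)&near(W,c,.045,.2,.36)
P=W[o];m=np.median(P,0);print(len(P),m,np.degrees(np.arctan2(m[1]-c[1],m[0]-c[0])))
rows(.5835,.268,.095,114)
E
```

```text
time_s: 30.2
eef_pos: [0.5842, 0.2664, 0.3107]
tool_rot: [0.649, -3.073, 0.001]
wrist_force: [0.5, -0.4, -3.5]
width: 0.0595
grip_force: 66.5
28 [0.61057446 0.27821869 0.34555882] 20.677963503954775
p [0.5842 0.2666 0.311 ] yang 113.9 t 30.2 -> xyz [0.    0.006 0.72 ] turn [-0.    -0.    -0.002]
```

View pics/scene5.png

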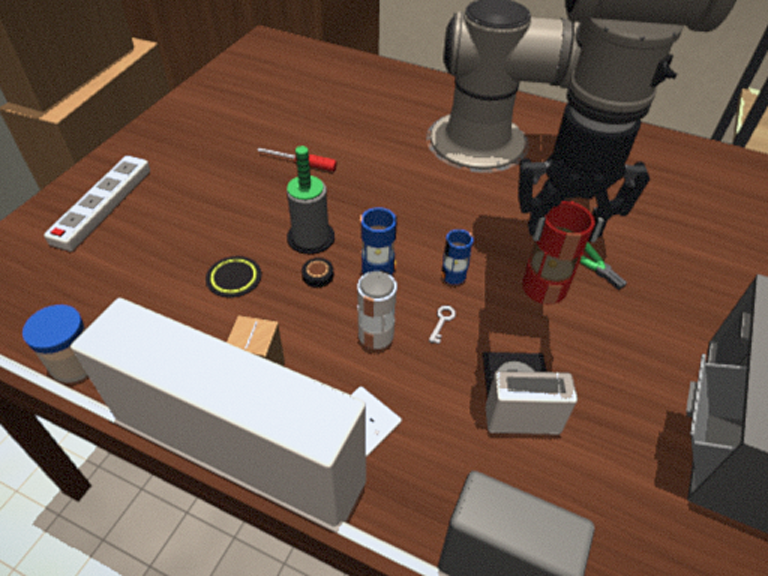

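The strip at (545,275) faces the block (about 21° against the 24° wanted), and the mat at (235,277) is free. Lowering red.

```bash
python3 -m handwheel '[{"x":0,"y":0.004,"z":0.12,"ax":0,"ay":0,"az":0},{"x":0,"y":0.004,"z":0.24,"ax":0,"ay":0,"az":0},{"x":0,"y":0.004,"z":0.36,"ax":0,"ay":0,"az":0},{"x":0,"y":0.004,"z":0.48,"ax":0,"ay":0,"az":0},{"x":0,"y":0.004,"z":0.58,"ax":0,"ay":0,"az":0},{"x":0,"y":0.004,"z":0.65,"ax":0,"ay":0,"az":0},{"x":0,"y":0.004,"z":0.69,"ax":0,"ay":0,"az":0},{"x":0,"y":0.004,"z":0.71,"ax":0,"ay":0,"az":0},{"x":0,"y":0.004,"z":0.722,"ax":0,"ay":0,"az":0},{"x":0,"y":0.004,"z":0.722,"ax":0,"ay":0,"az":0},{"x":0,"y":0.004,"z":0.722,"ax":0,"ay":0,"az":0},{"x":0,"y":0.004,"z":0.722,"ax":0,"ay":0,"az":0}]'
python3 -m handwheel '[{"x":0,"y":0,"z":0,"ax":0,"ay":0,"az":0},{"x":0,"y":0,"z":0,"ax":0,"ay":0,"az":0},{"x":0,"y":0,"z":0,"ax":0,"ay":0,"az":0},{"x":0,"y":0,"z":0,"ax":0,"ay":0,"az":0},{"x":0,"y":0,"z":0,"ax":0,"ay":0,"az":0},{"x":0,"y":0,"z":0,"ax":0,"ay":0,"az":0},{"x":0,"y":0,"z":0,"ax":0,"ay":0,"az":0}]' 1
python3 -m handwheel '[{"x":0,"y":0,"z":-0.1,"ax":0,"ay":0,"az":0},{"x":0,"y":0,"z":-0.2,"ax":0,"ay":0,"az":0},{"x":0,"y":0,"z":-0.33,"ax":0,"ay":0,"az":0},{"x":0,"y":0,"z":-0.46,"ax":0,"ay":0,"az":0},{"x":0,"y":0,"z":-0.55,"ax":0,"ay":0,"az":0},{"x":0,"y":0,"z":-0.55,"ax":0,"ay":0,"az":0},{"x":0,"y":0,"z":-0.55,"ax":0,"ay":0,"az":0}]'
python3 -c "
from h import *
rows(.6015,.03,.255,90)"
```

```text
time_s: 31.25
eef_pos: [0.5843, 0.2695, 0.0962]
tool_rot: [-0.653, 3.07, 0.001]
wrist_force: [-0.4, -0.3, -3.5]
width: 0.059
grip_force: 66.5
time_s: 31.83
eef_pos: [0.5834, 0.2693, 0.0946]
tool_rot: [-0.653, 3.073, 0.0]
wrist_force: [0.1, 0.0, -0.7]
width: 0.0854
grip_force: 0.0
time_s: 32.42
eef_pos: [0.584, 0.2695, 0.2615]
tool_rot: [-0.653, 3.069, 0.001]
wrist_force: [0.3, -0.8, -1.8]
width: 0.0855
grip_force: 0.0
p [0.584  0.2695 0.2615] yang 114.0 t 32.4 -> xyz [ 0.272 -0.753  0.021] turn [0.    0.003 0.267]
```

```bash
python3 -m handwheel '[{"x":0.04,"y":-0.11,"z":0,"ax":0,"ay":0,"az":0.05},{"x":0.08,"y":-0.22,"z":0,"ax":0,"ay":0,"az":0.1},{"x":0.12,"y":-0.33,"z":0,"ax":0,"ay":0,"az":0.15},{"x":0.16,"y":-0.44,"z":0,"ax":0,"ay":0,"az":0.2},{"x":0.2,"y":-0.55,"z":0,"ax":0,"ay":0,"az":0.25},{"x":0.23,"y":-0.66,"z":0,"ax":0,"ay":0,"az":0.267},{"x":0.272,"y":-0.753,"z":0,"ax":0,"ay":0,"az":0.267},{"x":0.272,"y":-0.753,"z":0,"ax":0,"ay":0,"az":0.267},{"x":0.272,"y":-0.753,"z":0,"ax":0,"ay":0,"az":0.267},{"x":0.272,"y":-0.753,"z":0,"ax":0,"ay":0,"az":0.267}]'
python3 - <<'E'
from h import *
for n in("scene","top"):
    im,W,f=grab(n)
    hsv=cv2.cvtColor(im,cv2.COLOR_RGB2HSV).astype(int)
    for k,c in(("white",(.601,.03)),("red",(.5835,.268)),("blue",(.465,-.032))):
        z=(.1,.145) if k=="white" else (.116,.135); p=W[near(W,c,.06,*z)][:,:2]; print(n,k,len(p),enc(p) if len(p) else "")
        o=(hsv[...,0]>6)&(hsv[...,0]<23)&(hsv[...,1]>90)&(hsv[...,2]>110)&near(W,c,.04,.075,.135)
        P=W[o]
        if len(P): m=np.median(P,0);print("  strip",len(P),m.round(3),np.degrees(np.arctan2(m[1]-c[1],m[0]-c[0])).round())
rows(.6015,.03,.0895,90)
E
```

```text
time_s: 33.25
eef_pos: [0.6002, 0.03, 0.2581]
tool_rot: [-0.001, -3.139, -0.001]
wrist_force: [-0.6, 0.9, -0.1]
width: 0.0851
grip_force: 0.0
scene white 588 [0.6009 0.0292 0.0322]
  strip 15 [0.63  0.029 0.126] -2.0
scene red 329 [0.5852 0.268  0.0315]
  strip 15 [0.611 0.28  0.129] 24.0
scene blue 191 [ 0.4651 -0.0321  0.0314]
  strip 5 [ 0.477 -0.06   0.127] -66.0
top white 179 [0.6022 0.0284 0.0298]
  strip 4 [0.63  0.029 0.126] -1.0
top red 132 [0.5824 0.2673 0.0315]
  strip 10 [0.607 0.274 0.128] 14.0
top blue 101 [ 0.4636 -0.0333  0.031 ]
p [0.6004 0.0309 0.2587] yang 90.1 t 33.4 -> xyz [-0.005 -0.003  0.564] turn [ 0.    -0.001  0.001]
```

```bash
python3 -m handwheel '[{"x":-0.003,"y":-0.003,"z":0.12,"ax":0,"ay":0,"az":0},{"x":-0.003,"y":-0.003,"z":0.24,"ax":0,"ay":0,"az":0},{"x":-0.003,"y":-0.003,"z":0.36,"ax":0,"ay":0,"az":0},{"x":-0.003,"y":-0.003,"z":0.46,"ax":0,"ay":0,"az":0},{"x":-0.003,"y":-0.003,"z":0.53,"ax":0,"ay":0,"az":0},{"x":-0.003,"y":-0.003,"z":0.56,"ax":0,"ay":0,"az":0},{"x":-0.003,"y":-0.003,"z":0.56,"ax":0,"ay":0,"az":0},{"x":-0.003,"y":-0.003,"z":0.56,"ax":0,"ay":0,"az":0},{"x":-0.003,"y":-0.003,"z":0.56,"ax":0,"ay":0,"az":0}]'
python3 -m handwheel '[{"x":0,"y":0,"z":0,"ax":0,"ay":0,"az":0},{"x":0,"y":0,"z":0,"ax":0,"ay":0,"az":0},{"x":0,"y":0,"z":0,"ax":0,"ay":0,"az":0},{"x":0,"y":0,"z":0,"ax":0,"ay":0,"az":0},{"x":0,"y":0,"z":0,"ax":0,"ay":0,"az":0},{"x":0,"y":0,"z":0,"ax":0,"ay":0,"az":0},{"x":0,"y":0,"z":0,"ax":0,"ay":0,"az":0},{"x":0,"y":0,"z":0,"ax":0,"ay":0,"az":0}]' 0
python3 -m handwheel '[{"x":0,"y":0,"z":-0.05,"ax":0,"ay":0,"az":0},{"x":0,"y":0,"z":-0.13,"ax":0,"ay":0,"az":0},{"x":0,"y":0,"z":-0.23,"ax":0,"ay":0,"az":0},{"x":0,"y":0,"z":-0.33,"ax":0,"ay":0,"az":0},{"x":0,"y":0,"z":-0.43,"ax":0,"ay":0,"az":0},{"x":0,"y":0,"z":-0.53,"ax":0,"ay":0,"az":0},{"x":0,"y":0,"z":-0.53,"ax":0,"ay":0,"az":0},{"x":0,"y":0,"z":-0.53,"ax":0,"ay":0,"az":0},{"x":0,"y":0,"z":-0.53,"ax":0,"ay":0,"az":0}]'
python3 - <<'E'
from h import *
from scipy.optimize import least_squares
for n in("top","scene"):
    im,W,f=grab(n); i=im.astype(int)
    y=(i[...,0]>110)&(i[...,1]>110)&(i[...,2]<.6*i[...,0])&near(W,(.595,-.259),.06,-.02,.03)
    v,u=np.nonzero(y); p=plane(f,np.c_[u,v].astype(float),.004)
    print(n,"mat",least_squares(lambda q:np.hypot(*(p-q[:2]).T)-q[2],[.595,-.26,.04]).x.round(4) if len(p)>5 else len(p))
rows(.595,-.259,.25,90)
E
```

```text
time_s: 34.1
eef_pos: [0.6028, 0.0291, 0.0933]
tool_rot: [-0.0, 3.138, -0.0]
wrist_force: [-0.5, -1.2, 0.6]
width: 0.085
grip_force: 0.0
time_s: 34.77
eef_pos: [0.6025, 0.0289, 0.0933]
tool_rot: [0.001, 3.138, 0.0]
wrist_force: [-0.2, 1.7, 5.9]
width: 0.0585
grip_force: 64.0
time_s: 35.52
eef_pos: [0.6007, 0.0288, 0.249]
tool_rot: [-0.001, -3.139, -0.0]
wrist_force: [0.4, -0.3, -3.8]
width: 0.0585
grip_force: 65.9
top mat [ 0.5969 -0.2582  0.0381]
scene mat [ 0.595  -0.258   0.0382]
p [0.6006 0.0288 0.2482] yang 90.0 t 35.6 -> xyz [ 0.018 -0.959 -0.006] turn [ 0.    -0.003 -0.   ]
```

```bash
python3 -m handwheel '[{"x":0,"y":-0.1,"z":0,"ax":0,"ay":0,"az":0},{"x":0,"y":-0.2,"z":0,"ax":0,"ay":0,"az":0},{"x":0,"y":-0.3,"z":0,"ax":0,"ay":0,"az":0},{"x":0.01,"y":-0.4,"z":0,"ax":0,"ay":0,"az":0},{"x":0.01,"y":-0.5,"z":0,"ax":0,"ay":0,"az":0},{"x":0.01,"y":-0.6,"z":0,"ax":0,"ay":0,"az":0},{"x":0.01,"y":-0.7,"z":0,"ax":0,"ay":0,"az":0},{"x":0.015,"y":-0.8,"z":0,"ax":0,"ay":0,"az":0},{"x":0.015,"y":-0.9,"z":0,"ax":0,"ay":0,"az":0},{"x":0.015,"y":-0.956,"z":0,"ax":0,"ay":0,"az":0},{"x":0.015,"y":-0.956,"z":0,"ax":0,"ay":0,"az":0},{"x":0.015,"y":-0.956,"z":0,"ax":0,"ay":0,"az":0},{"x":0.015,"y":-0.956,"z":0,"ax":0,"ay":0,"az":0},{"x":0.015,"y":-0.956,"z":0,"ax":0,"ay":0,"az":0}]'
python3 -c "
from h import *
rows(.596,-.258,.098,90)"
```

```text
time_s: 36.78
eef_pos: [0.5972, -0.2565, 0.2501]
tool_rot: [0.002, -3.141, -0.002]
wrist_force: [0.1, -0.2, -3.2]
width: 0.0581
grip_force: 66.3
p [ 0.5972 -0.2565  0.2501] yang 90.1 t 36.8 -> xyz [ 0.004 -0.005  0.507] turn [ 0.001 -0.     0.001]
```

```bash
python3 -m handwheel '[{"x":0.004,"y":-0.003,"z":0.12,"ax":0,"ay":0,"az":0},{"x":0.004,"y":-0.003,"z":0.22,"ax":0,"ay":0,"az":0},{"x":0.004,"y":-0.003,"z":0.32,"ax":0,"ay":0,"az":0},{"x":0.004,"y":-0.003,"z":0.4,"ax":0,"ay":0,"az":0},{"x":0.004,"y":-0.003,"z":0.46,"ax":0,"ay":0,"az":0},{"x":0.004,"y":-0.003,"z":0.49,"ax":0,"ay":0,"az":0},{"x":0.004,"y":-0.003,"z":0.505,"ax":0,"ay":0,"az":0},{"x":0.004,"y":-0.003,"z":0.51,"ax":0,"ay":0,"az":0},{"x":0.004,"y":-0.003,"z":0.51,"ax":0,"ay":0,"az":0},{"x":0.004,"y":-0.003,"z":0.51,"ax":0,"ay":0,"az":0},{"x":0.004,"y":-0.003,"z":0.51,"ax":0,"ay":0,"az":0}]'
python3 -m handwheel '[{"x":0,"y":0,"z":0,"ax":0,"ay":0,"az":0},{"x":0,"y":0,"z":0,"ax":0,"ay":0,"az":0},{"x":0,"y":0,"z":0,"ax":0,"ay":0,"az":0},{"x":0,"y":0,"z":0,"ax":0,"ay":0,"az":0},{"x":0,"y":0,"z":0,"ax":0,"ay":0,"az":0},{"x":0,"y":0,"z":0,"ax":0,"ay":0,"az":0},{"x":0,"y":0,"z":0,"ax":0,"ay":0,"az":0}]' 1
python3 -m handwheel '[{"x":0,"y":0,"z":-0.1,"ax":0,"ay":0,"az":0},{"x":0,"y":0,"z":-0.2,"ax":0,"ay":0,"az":0},{"x":0,"y":0,"z":-0.33,"ax":0,"ay":0,"az":0},{"x":0,"y":0,"z":-0.46,"ax":0,"ay":0,"az":0},{"x":0,"y":0,"z":-0.58,"ax":0,"ay":0,"az":0},{"x":0,"y":0,"z":-0.7,"ax":0,"ay":0,"az":0},{"x":0,"y":0,"z":-0.7,"ax":0,"ay":0,"az":0},{"x":0,"y":0,"z":-0.7,"ax":0,"ay":0,"az":0}]'
python3 -m handwheel '[{"x":0.1,"y":0.1,"z":0,"ax":0,"ay":0,"az":0},{"x":0.2,"y":0.2,"z":0,"ax":0,"ay":0,"az":0},{"x":0.3,"y":0.3,"z":0,"ax":0,"ay":0,"az":0},{"x":0.4,"y":0.4,"z":0,"ax":0,"ay":0,"az":0},{"x":0.5,"y":0.5,"z":0,"ax":0,"ay":0,"az":0},{"x":0.5,"y":0.6,"z":0,"ax":0,"ay":0,"az":0},{"x":0.5,"y":0.7,"z":0,"ax":0,"ay":0,"az":0},{"x":0.5,"y":0.8,"z":0,"ax":0,"ay":0,"az":0},{"x":0.5,"y":0.8,"z":0,"ax":0,"ay":0,"az":0},{"x":0.5,"y":0.8,"z":0,"ax":0,"ay":0,"az":0},{"x":0.5,"y":0.8,"z":0,"ax":0,"ay":0,"az":0}]'
python3 - <<'E'
from h import *
for n in("scene","top"):
    im,W,f=grab(n)
    if n=="scene": save(im,"scene6.png")
    hsv=cv2.cvtColor(im,cv2.COLOR_RGB2HSV).astype(int)
    for k,c in(("white",(.596,-.258)),("red",(.5835,.268)),("blue",(.465,-.032)),("brush",(.445,-.184))):
        z=(.1,.145) if k=="white" else (.116,.135); p=W[near(W,c,.06,*z)]; print(n,k,len(p),enc(p[:,:2]) if len(p) else "")
        o=(hsv[...,0]>6)&(hsv[...,0]<23)&(hsv[...,1]>90)&(hsv[...,2]>110)&near(W,c,.04,.075,.135)
        P=W[o]
        if len(P): m=np.median(P,0);print("  strip",len(P),m.round(3),np.degrees(np.arctan2(m[1]-c[1],m[0]-c[0])).round())
E
```

```text
time_s: 37.7
eef_pos: [0.5964, -0.2593, 0.0988]
tool_rot: [0.001, 3.14, -0.002]
wrist_force: [-0.6, -0.1, -3.2]
width: 0.0584
grip_force: 66.6
time_s: 38.28
eef_pos: [0.5959, -0.259, 0.0976]
tool_rot: [0.001, 3.141, 0.0]
wrist_force: [0.4, 0.7, -1.1]
width: 0.0852
grip_force: 0.0
time_s: 38.95
eef_pos: [0.5965, -0.2593, 0.3103]
tool_rot: [0.001, 3.137, -0.004]
wrist_force: [0.8, -0.9, -0.1]
width: 0.085
grip_force: 0.0
time_s: 39.87
eef_pos: [0.4456, -0.0191, 0.3066]
tool_rot: [0.0, -3.14, 0.0]
wrist_force: [-0.3, -0.5, 0.8]
width: 0.0855
grip_force: 0.0
scene white 518 [ 0.5946 -0.259   0.0327]
  strip 8 [ 0.625 -0.257  0.13 ] 3.0
scene red 323 [0.5855 0.2649 0.0321]
  strip 17 [0.611 0.28  0.129] 24.0
scene blue 186 [ 0.4655 -0.0321  0.0313]
  strip 9 [ 0.483 -0.057  0.124] -54.0
scene brush 340 [ 0.4473 -0.1831  0.0352]
top white 386 [ 0.5937 -0.2582  0.0323]
  strip 1 [ 0.624 -0.266  0.133] -16.0
top red 139 [0.5827 0.2661 0.0318]
  strip 12 [0.607 0.274 0.129] 15.0
top blue 50 [ 0.4591 -0.0331  0.0294]
top brush 369 [ 0.4444 -0.1837  0.0347]
```

View pics/scene6.png

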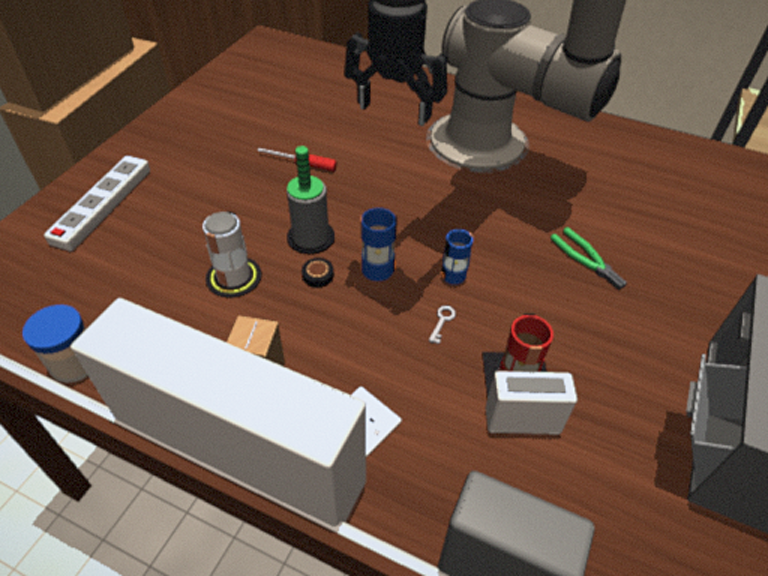

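Final scene: white is on the mat (228,250), red on the charger (528,345), the brush is hung (305,190), and blue and the bystanders haven't moved.

```bash
python3 -c "
from workcell import hand_in
print(hand_in())"
```

```text
the job is handed in; nothing more can be done
None
```

Job handed in, no verdict returned: I brushed blue and then red (three strokes each; no yellow this run), hung the brush back in its holder, and swapped red onto the charger and white onto the mat, with positions and facings measured within tolerance.

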